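# Shim the marver block

### The arm

A 6-joint arm with a two-finger parallel gripper is mounted at the origin on the work surface. World frame = base frame: x ahead of the robot, y to its left, z up, the work surface at z = 0. Lengths are in m, angles in rad, forces in N, time in s.
With the tool pointing down it reaches from about 0.3 to 1 m from the base axis. Payload 5.1 kg.
Tool frame: the origin (TCP) lies at the very end of the fingers, on their centre line; the grasp point (between the pads) lies 19 mm behind it (r.grip_depth is the z of the grasp point in the tool frame, in m); z points along the fingers, x is the direction in which the jaws open and shut, and the axes are right-handed (so a half turn about z gives the same grasp; the last joint's range is limited). The gripper opens to 95 mm and grips with 3 to 60 N. Pads are 20 mm wide; open, the fingers measure 119 mm over their backs; the gripper's body (75 mm by 180 mm) begins 59 mm behind the grasp point.
Start: joints at [-1.265, 0.124, 1.65, -0, 1.367, -0.083], TCP at [0.246, -0.601, 0.215] pointing down, gripper open.
Joint ranges: [-2.61, 2.61], [-1.02, 2.33], [0.03, 2.71], [-1.35, 4.49], [0.32, 2.68], [-2.91, 2.91]. Speed limits (rad/s): [2.57, 2.57, 3.14, 3.14, 3.14, 3.14].

### API

Orientations are given as a unit quaternion [x, y, z, w].
In Python, from station import r, optics gives the robot as it stands.
- The arm moves only by the shell command python3 -m pendant 'ROWS' [FORCE]. ROWS is a JSON object of lists of equal length, an entry for each row: "translation": the shift along the tool's x, y, z in mm, a list of three; "yaw": the turn about the tool's z in rad; "gripper": the finger opening in mm, from 0 to 95.1. A call has exactly 10 rows; each row is the pose to reach, as a shift and turn from the pose commanded when the call began, along the tool's axes at that moment; what a row does not reach only later rows make up. A row lasts 1/10 s, in which the tool goes at most 50 mm and 8.59 degrees, less where a joint would pass 70% of its speed; a pose out of reach is approached as far as the arm can. A call with a gripper value outside its range is refused whole. The fingers move at their own pace and stop on an object; FORCE is the grip in N (left out, the last holds). Time passes only in rows, so rows that repeat a pose let the fingers close, or fill a call up. It gives the time, the measured TCP pose, the force and the opening at its end, in the units of the state.
- r.read_state(): the state, without advancing time (a new reading comes with each control period).
- optics.read_camera(name): name is "scene" or "side" or "wrist"; returns a dict with "pixels" (480x640x3 uint8, red, green, blue), "range_z" (480x640 float32, m along the optical axis (not along the pixel's ray), 0 where there is no reading), "K" (3x3 intrinsics, pixels), "extrinsics" (4x4, takes a point from world to camera coordinates). Camera axes: x right, y up, looking along -z (the intrinsics and any distortion apply to the point x, -y, -z); pixel columns grow to the right and rows downward; lengths in m; the calibration is good to about 2 mm. The wrist camera is an equidistant fisheye: a pixel r from the principal point sees the ray r / f radians off the axis. A picture is of the moment at which its call begins.
- r.sign_off(): hands the job in, once; it reports no verdict.
The state is a dict: "time_s": time; "q": joint angles; "joint_velocities": joint speeds; "joint_torque": joint torques, N m; "eef_pos": TCP position; "orientation": TCP orientation; "force": force on the tool from outside, world axes, zero at the start; "moment": the same for the moment, N m; "opening": opening from 0.0 (shut) to 1.0 (fully open).
Only numpy, scipy, OpenCV 4.12 (cv2) and the standard library are available. Lean on these libraries where they do the work, as an engineer would, in place of code of your own. Each camera call takes 0.05 s, during which the arm holds its last target.

### The job

Take the pry bar from its wooden rest, hook its tip under the overhanging steel plate of the brick marver block and lever the block's near edge up over the yellow fulcrum, just enough for the shim. Holding it up, slide the bar forward so that its foot gently pushes the brass shim under the brick until the shim's upright tab just meets the brick, with no hard pressing; then let the block down onto the shim, draw the bar out and lay it back in its rest as it lay. Do not shove the block along, tip it high or touch it by hand, and leave the cup, jar and mortar alone.

Things in the scene. Friction and masses are not known exactly. Their poses are not given: they have to be found in the camera images.
- bar: Pry bar, 260 mm long, 0.35 kg, level in its rest. Origin: underside of the bar, mid grip zone; x towards the tip, z up. Orange handle x -60..+30 mm, 20 wide, z -2..+16: grip here, across y. Dark steel shank x 30..145, 14 wide, z 0..14; blade x 145..200, 14 wide, z 0..6. Under the blade the foot that pushes the shim: plate 36 wide, x 191..199, down to z -46. Centre of mass near x 70.
- bar_tip (a point): Tip of the bar's blade, mid-thickness: 200 mm along x and 3 mm up from the bar's origin, same axes. Sliding the bar forward under the load meets some 5 to 15 N of friction, which is gone when the block is let down: ease the bar back meanwhile, or its foot springs against the shim.
- rack: Wooden rest of the bar, fixed. Origin: centre of its underside; x along the bar (towards its tip). Two posts at x -50 and +50 mm, each 14 thick and 50 wide, floor of the notch 62 mm above the bench, notch 22 mm wide between cheeks that rise to 78. The bar lies in both notches with its origin near x -100 (80 to 120 is right), y 0, z 62.
- fulcrum: Yellow fulcrum fixed to the bench. Origin: centre of its underside; x points to the block, z up. A free-turning steel roller, 16 mm diameter, along y: axis at x 0, 48 mm high, top 56 mm high, 56 mm long between cheeks 10 thick that rise to 58 mm. Yellow body 24 mm deep in x, 70 wide; thin base plate 60 x 100 x 8.
- block: Heavy marver block, 2.2 to 4.2 kg, loose on the bench: red brick 160 (x) x 120 (y) x 66 mm with a 6 mm steel plate on top that overhangs the brick by 55 mm on the -x side (towards the fulcrum), plate 130 wide. Origin: centre of the brick's underside; x away from the fulcrum, z up. It tips about its rear (+x) bottom edge.
- block_lip (a point): Lower edge of the overhanging plate, mid-width: 135 mm to -x of the block's origin, 66 mm high when flat. 60 to 68 mm beyond the roller axis. The bar bears on the plate's underside with its tip, which should reach 10 to 15 mm inside this edge; with less it slips off.
- block_front (a point): Bottom edge of the brick's front (-x) face, mid-width, same axes as the block. The shim goes under here; about 7 to 10 mm of lift gives it room (the bar, level on the roller, has 4 mm of play under the plate; its tip must then rise about 13 to 17 mm in all, some 0.2 rad of bar tilt). The farther in the tip goes at one tilt, the higher it lifts.
- block_rear (a point): Bottom edge of the brick's rear face, mid-width: the tipping edge.
- shim: Brass shim, 0.15 kg, lying on the bench under the overhang: base plate 50 (x) x 50 (y) x 5 mm, x -31..+19 mm, with an upright tab 40 wide, 5 thick, x -11..-6, up to 50 mm high. Origin on its underside; x towards the brick. Its front edge starts 3 to 5 mm short of the brick.
- shim_tab (a point): Front (+x) face of the shim's tab, mid-width, at the top of the base plate (5 mm up, 6 mm to -x of the shim's origin), same axes as the shim. It meets the brick when x in the frame of block_front is about 0.
- rod_cup: Blue cup of glass rods, 72 mm wide, about 185 mm high, loose; origin centre of underside. Leave alone.
- frit_jar: Glass jar with lid, 60 mm wide, 85 high, loose; origin centre of underside. Leave alone.
- mortar: White mortar with pestle, 96 mm wide, 60 high, loose; origin centre of underside. Leave alone.
Things that resemble listed ones, but are neither listed nor needed, are in the scene too. Of the things like the shim, leave any that is green or red; of the rest the larger one is meant.

How it is judged:
On the way, in this order (a step that is already met when the one before it is completed fails the run):
1. the bar, lying over the fulcrum, levers the block's near edge up (contact force between bar and block above 4 N and contact force between bar and fulcrum above 4 N and angle between block's own z axis and vertical above 0.035 rad), for 0.2 s.
2. with the bar still carrying the block, the shim is pushed under the brick until its tab meets the brick (contact force between bar and block above 2 N and x of shim_tab in the frame of block_front above -0.002 m), for 0.1 s.
At the end, for the whole second after the job is handed in: Shim under the brick with its tab within 2 mm of the brick, within 20 mm of mid-width and 7 deg of square; block at rest, carried by the shim, tilted 1.2 to 3.1 deg; bar at rest in both notches of its rest, origin 80 to 120 mm from the rest's (x of shim_tab in the frame of block_front above -0.002 m and y of shim_tab in the frame of block_front between -0.02 and 0.02 m and angle between the x axis of shim and the x axis of block, either way round below 0.12 rad and contact force between block and shim above 3 N and angle between block's own z axis and vertical between 0.02 and 0.055 rad and linear speed of each of block, bar below 0.01 m/s and contact force between bar and rack above 1.5 N and z of bar in the frame of rack between 0.055 and 0.068 m and angle between bar's own z axis and vertical below 0.1 rad and horizontal distance between bar and rack between 0.08 and 0.12 m); the robot touches nothing.
It fails at once if the robot touches the block itself (contact force between any of the fingers, the arm and block above 1 N).
It fails at once if the block is tipped more than about 6 degrees (angle between block's own z axis and vertical above 0.11 rad).
It fails at once if the block is shoved along the bench by more than 12 mm (distance of block_rear from where it was at the start of the episode above 0.012 m).
It fails at once if the bar presses the shim with more than 14 N or the block with more than 45 N (contact force between bar and shim above 14 N or contact force between bar and block above 45 N).
It fails at once if the cup, jar or mortar is moved by more than 30 mm (distance of any of rod_cup, frit_jar, mortar from where it was at the start of the episode above 0.03 m).
It also fails if it takes over 58 s, if anything falls off the work surface, if the arm or the gripper's body presses on something with over 40 N, if the wrist force passes 120 N, or if a joint passes its speed limit or range.

## Working session

There is one attempt and no reset: what is moved stays moved. The work goes in short steps, Python scripts to look and compute and a shell command to move; the robot and the scene stay as the last step left them, time stands still between calls to the robot, and variables do not carry over. Pictures are saved under pics/ and viewed, and the job is handed in when it is done.

```bash
ls; mkdir -p pics; python3 - <<'E'
from station import r, optics
import cv2,numpy as np
print(r.read_state(), r.grip_depth)
for n in ["scene","side","wrist"]:
    d=optics.read_camera(n); cv2.imwrite(f"pics/{n}0.png",d["pixels"][:,:,::-1]); np.savez(f"/tmp/{n}0.npz",**d); print(n,d["K"],d["extrinsics"],d.keys())
E
```

```text
pics
{'time_s': 0.0, 'q': array([-1.26461558e+00,  1.24457642e-01,  1.65165176e+00,  3.84559867e-06,
        1.36750847e+00, -8.25801582e-02]), 'joint_velocities': array([ 0.00066319,  0.00164299, -0.0004875 ,  0.00121575, -0.00043612,
       -0.00126409]), 'joint_torque': array([-4.79581217e-05, -4.17597377e+01, -3.59936035e+01,  7.74613093e-02,
        4.91741253e-02, -1.75525524e-04]), 'eef_pos': array([ 0.24617063, -0.60089256,  0.21343092]), 'orientation': array([ 8.30373390e-01, -5.57206432e-01, -7.90264946e-04, -6.33140824e-04]), 'force': array([0.15761322, 0.29071417, 0.60677778]), 'moment': array([-0.01596532,  0.00974829, -0.00732818]), 'opening': 1.0008534528094017} -0.0188
scene [[481.75716613   0.         311.94536081]
 [  0.         481.75716613 237.16815782]
 [  0.           0.           1.        ]] [[ 0.64982607  0.75968133  0.02470541 -0.31887056]
 [-0.40200444  0.31592312  0.85940969  0.15103585]
 [ 0.64507249 -0.5683985   0.51069034 -1.38526425]
 [ 0.          0.          0.          1.        ]] dict_keys(['pixels', 'range_z', 'K', 'extrinsics'])
side [[563.73335315   0.         321.57455604]
 [  0.         563.73335315 236.83080167]
 [  0.           0.           1.        ]] [[-0.70902606 -0.70498982  0.01647395  0.35266125]
 [ 0.51707504 -0.50386691  0.69191874 -0.3370662 ]
 [-0.479495    0.49910669  0.72178741 -1.03454155]
 [ 0.          0.          0.          1.        ]] dict_keys(['pixels', 'range_z', 'K', 'extrinsics'])
wrist [[371.64829954   0.         314.77930695]
 [  0.         371.64829954 241.3961279 ]
 [  0.           0.           1.        ]] [[ 3.78854176e-01 -9.25456279e-01 -4.35302133e-04 -6.48610315e-01]
 [ 8.91810148e-01  3.65206051e-01 -2.67019100e-01  2.99925681e-02]
 [ 2.47273477e-01  1.00773094e-01  9.63691139e-01 -3.91132479e-01]
 [ 0.00000000e+00  0.00000000e+00  0.00000000e+00  1.00000000e+00]] dict_keys(['pixels', 'range_z', 'K', 'extrinsics'])
```

View pics/scene0.png

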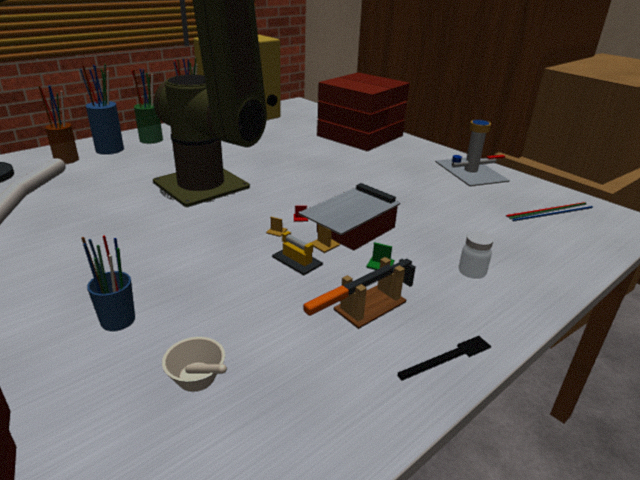

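View pics/side0.png

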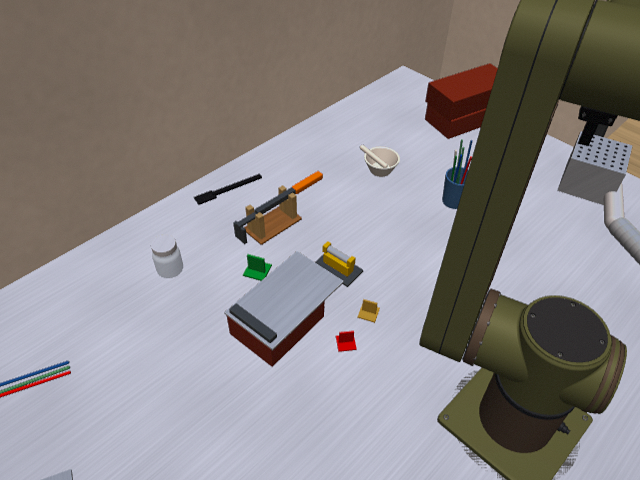

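View pics/wrist0.png

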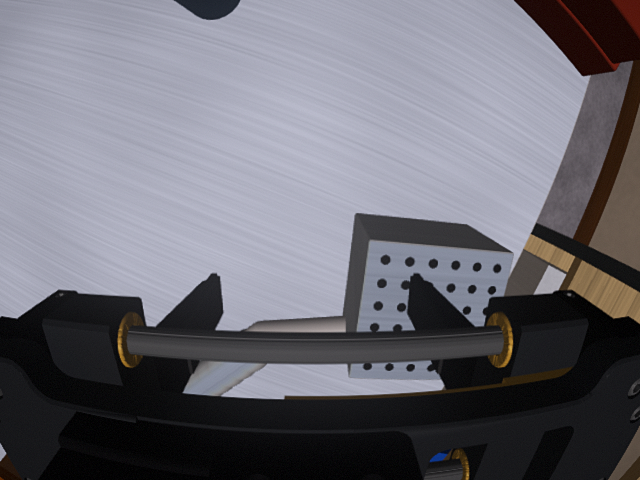

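The scene view shows the bar in its rest (orange handle ~(325,300), foot ~(410,272)), and the block with its plate (~(350,210)). The fulcrum is at ~(298,250), with the meant shim under the overhang (~(325,240)). The decoys are small brass (277,228), red (302,213), green (381,258) and a black bar (445,358). Next I'll measure top-down from the fused depth.

```bash
cat > h.py <<'E'
import numpy as np,cv2
def cloud(d):
    K=d["K"];E=d["extrinsics"];z=d["range_z"].astype(float)
    v,u=np.mgrid[0:480,0:640]
    pc=np.stack([(u-K[0,2])/K[0,0]*z,-(v-K[1,2])/K[1,1]*z,-z],-1)
    Ei=np.linalg.inv(E); return pc@Ei[:3,:3].T+Ei[:3,3]
E
python3 - <<'E'
import numpy as np,cv2
from h import *
S=2  # px per mm*? 
# region guess
for n in ["scene","side"]:
    d=np.load(f"/tmp/{n}0.npz"); P=cloud(d); c=d["pixels"]; ok=d["range_z"]>0
    for (nm,u,v) in ([("handle",310,308),("rackfoot",410,272),("plate",350,205),("ful",298,245),("shim",325,240),("jar",478,240),("cup",110,280),("mortar",195,370)] if n=="scene" else [("handle",318,178),("plate",285,290),("ful",338,262),("jar",165,248),("mortar",380,155),("bench",330,420)]):
        print(n,nm,P[v,u].round(3))
    img=np.zeros((560,700,3),np.uint8);hm=np.full((560,700),-1.)
    p=P[ok];cc=c[ok]
    # map x 0.2..0.9 -> rows, y -0.4..0.3 -> cols
    i=((p[:,0]-0.25)*1000).astype(int);j=((p[:,1]+0.35)*1000).astype(int)
    m=(i>=0)&(i<560)&(j>=0)&(j<700)&(p[:,2]<.3)
    o=np.argsort(p[m,2]); I=i[m][o];J=j[m][o]
    img[I,J]=cc[m][o][:,::-1]
    cv2.imwrite(f"pics/top_{n}.png",img)
    print("range noise bench", )
E
```

```text
scene handle [ 0.691 -0.178  0.076]
scene rackfoot [0.704 0.07  0.048]
scene plate [0.455 0.146 0.072]
scene ful [ 0.493 -0.042  0.051]
scene shim [0.474 0.053 0.019]
scene jar [0.749 0.222 0.086]
scene cup [ 0.4   -0.401  0.069]
scene mortar [ 0.653 -0.375  0.032]
range noise bench
side handle [ 0.678 -0.168  0.068]
side plate [0.473 0.131 0.073]
side ful [ 0.471 -0.025  0.037]
side jar [0.727 0.243 0.087]
side mortar [-0.072  0.595  0.974]
side bench [0.238 0.239 0.   ]
range noise bench
```

View pics/top_scene.png

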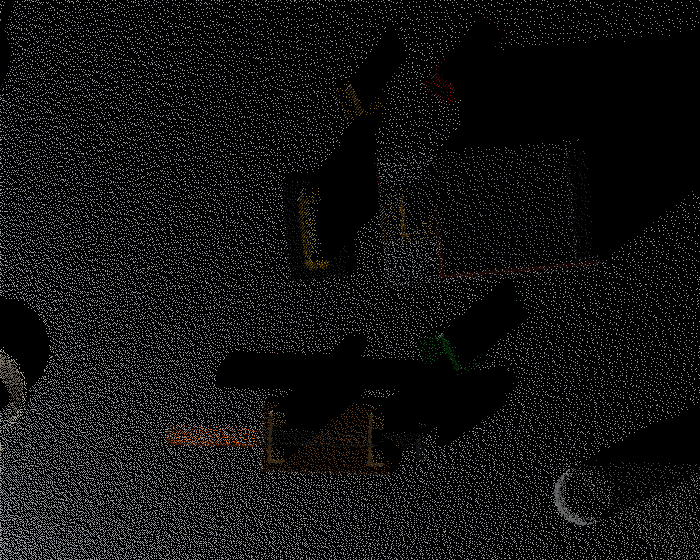

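View pics/top_side.png

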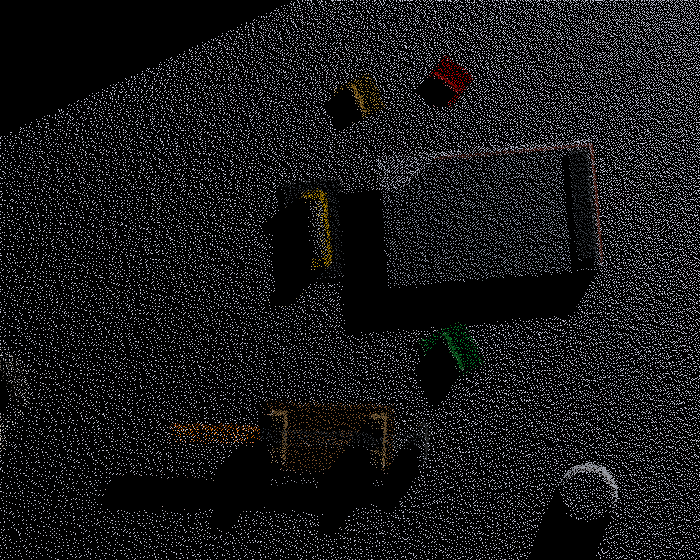

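```bash
cat > m.py <<'E'
import numpy as np,cv2
from h import *
def rect(p):
    c,s,a=cv2.minAreaRect((p[:,:2]*1000).astype(np.float32)); return np.round(c,1),np.round(s,1),round(a,2)
def measure(n,d):
    P=cloud(d);hsv=cv2.cvtColor(d["pixels"],cv2.COLOR_RGB2HSV).astype(int);ok=d["range_z"]>0
    H,Sa,V=hsv[...,0],hsv[...,1],hsv[...,2];X,Y,Z=P[...,0],P[...,1],P[...,2]
    def box(x0,x1,y0,y1,z0,z1): return ok&(X>x0)&(X<x1)&(Y>y0)&(Y<y1)&(Z>z0)&(Z<z1)
    b=box(.3,.6,-.05,.3,-.01,.01)&(Sa<60); print(n,"bench z",np.median(Z[b]).round(4),Z[b].std().round(4))
    b=box(.36,.56,.0,.28,.066,.078); print("plate",rect(P[b]),np.median(Z[b]).round(4),b.sum())
    b=box(.64,.73,-.2,-.07,.055,.09)&(H<18)&(Sa>150); 
    p=P[b]; print("handle",rect(p),np.percentile(p[:,2],[5,50,95]).round(4),b.sum())
    t=box(.64,.73,-.2,-.07,.072,.09)&(Sa>100); p=P[t];print(" top",rect(p) , np.median(p[:,2]).round(4)); A=np.polyfit(p[:,1],p[:,0],1);print(" line dx/dy",A.round(4))
    t=box(.66,.72,-.06,.06,.073,.079)&(Sa<90); p=P[t]; 
    if len(p)>20: print(" shank top",rect(p),np.median(p[:,2]).round(4),np.polyfit(p[:,1],p[:,0],1).round(4))
    t=box(.66,.73,-.1,.05,.0765,.085)&(Sa>60);print(" rackcheek",rect(P[t]),t.sum())
    b=box(.64,.73,-.10,.06,.004,.018)&(Sa>80)&(H<25); print("rack base",rect(P[b]),b.sum())
    b=box(.4,.55,-.08,.01,.02,.07)&(Sa>130)&(H<35); print("ful yellow",rect(P[b]),np.percentile(P[b][:,2],[50,98]).round(4),b.sum())
    t=box(.4,.55,-.08,.01,.0545,.065); p=P[t]; print(" ful top",rect(p),t.sum())
    b=box(.4,.55,-.1,.03,.004,.012); print(" ful base",rect(P[b]),b.sum())
    b=box(.42,.52,.02,.1,.002,.06)&(Sa>90)&(H>10)&(H<35); 
    if b.sum()>20: print("shim",rect(P[b]),np.percentile(P[b][:,2],[5,50,98]).round(4),b.sum())
if __name__=="__main__":
    for n in ["scene","side"]: measure(n,dict(np.load(f"/tmp/{n}0.npz")))
E
python3 m.py
```

```text
scene bench z -0.0002 0.0019
plate (array([463.3, 136.7]), array([133.5, 215.8]), 4.92) 0.0716 2402
handle (array([ 691.5, -127.6]), array([ 47.9, 111.9]), 2.91) [0.0653 0.0763 0.0789] 625
 top (array([ 688.1, -127.1]), array([ 50.1, 113.7]), 0.13) 0.0773
 line dx/dy [0.0435 0.6943]
 shank top (array([688.1, -18.5]), array([17.4, 82.7]), 0.09) 0.0756 [0.0292 0.6899]
 rackcheek (array([688.7, -33. ]), array([134.1,  50.3]), 88.76) 174
rack base (array([688.5, -23.9]), array([131.8,  71.8]), 88.8) 1155
ful yellow (array([479.6, -38.1]), array([81.4, 23.8]), 7.87) [0.0374 0.0588] 424
 ful top (array([478.5, -36.1]), array([80.1, 20.8]), 4.92) 116
 ful base (array([480.3, -36.2]), array([101.2,  62.5]), 6.53) 437
shim (array([477.5,  65.7]), array([82.7, 54.8]), 65.19) [0.0033 0.0118 0.0485] 412
side bench z 0.0003 0.0021
plate (array([463.5, 139.9]), array([133.4, 217.9]), 5.16) 0.0723 5053
handle (array([ 681.8, -125.9]), array([ 28. , 110.1]), 6.39) [0.065  0.0765 0.081 ] 281
 top (array([ 686.7, -125.2]), array([ 51. , 110.1]), 0.02) 0.0777
 line dx/dy [0.0126 0.6838]
 shank top (array([683.4,  -9. ]), array([99.4, 47.5]), 75.42) 0.0763 [0.0583 0.6896]
 rackcheek (array([686.2, -32. ]), array([135.2,  52.3]), 89.65) 123
rack base (array([687.7, -20.4]), array([130.8,  72.7]), 88.18) 809
ful yellow (array([478.7, -30.6]), array([79.7, 25.4]), 9.46) [0.0381 0.0608] 368
 ful top (array([479.1, -33.2]), array([80. , 20.6]), 7.62) 145
 ful base (array([472.6, -37.6]), array([124.3, 150. ]), 87.11) 413
```

```bash
python3 - <<'E'
import cv2,numpy as np
for n,(a,b,c,d) in {"scene":(250,420,180,325),"side":(220,390,160,370)}.items():
    im=cv2.imread(f"pics/{n}0.png")[c:d,a:b]; cv2.imwrite(f"pics/{n}0c.png",cv2.resize(im,None,fx=3.2 if n=="scene" else 2.8,fy=3.2 if n=="scene" else 2.8,interpolation=cv2.INTER_CUBIC))
E
```

```text
(no output)
```

View pics/scene0c.png

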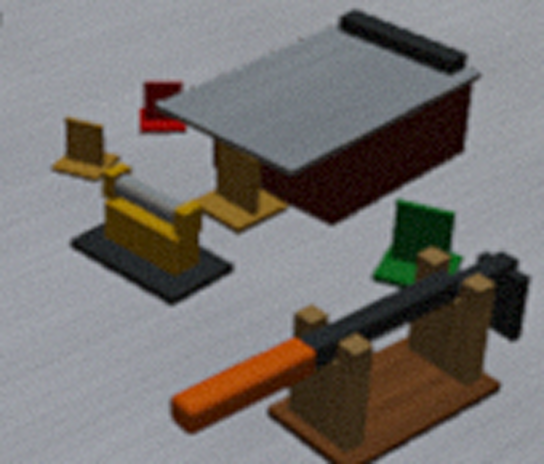

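```bash
python3 -m pendant '{"translation":[[-15,-21,-30],[-33,-48,-60],[-55,-80,-90],[-81,-117,-90],[-106,-154,-90],[-132,-192,-90],[-157,-229,-90],[-183,-266,-90],[-209,-303,-90],[-234,-340,-90]],"yaw":[-0.11,-0.22,-0.34,-0.46,-0.58,-0.7,-0.82,-0.93,-1.04,-1.15],"gripper":[70,70,70,70,70,70,70,70,70,70]}' 20
```

```text
time_s: 1.15
eef_pos: [0.4728, -0.2542, 0.3045]
orientation: [1.0, -0.014, -0.0, -0.0]
force: [0.0, -0.7, 0.3]
opening: 0.734
```

```bash
python3 -m pendant '{"translation":[[20,-32,0],[45,-74,0],[70,-114,0],[95,-154,0],[115,-187,0],[122,-198,0],[122,-198,0],[122,-198,0],[122,-198,0],[122,-198,0]],"yaw":[0,0,0,0,0,0,0,0,0,0],"gripper":[70,70,70,70,70,70,70,70,70,70]}'; python3 - <<'E'
from station import r, optics
import cv2,numpy as np
s=r.read_state();print(s["eef_pos"],s["orientation"],s["q"])
d=optics.read_camera("wrist"); cv2.imwrite("pics/wrist1.png",d["pixels"][:,:,::-1]); np.savez("/tmp/wrist1.npz",**d)
E=d["extrinsics"];print(-E[:3,:3].T@E[:3,3]-s["eef_pos"], E[:3,:3])
E
```

```text
time_s: 2.15
eef_pos: [0.6, -0.0634, 0.3048]
orientation: [1.0, -0.017, 0.0, 0.0]
force: [0.7, -0.8, 0.9]
opening: 0.736
[ 0.60002312 -0.0634443   0.30483853] [ 9.99855619e-01 -1.69917324e-02  6.70193878e-05  1.36209470e-04] [-1.94178052e-01 -1.89935610e-02  1.64884853e+00 -2.44957884e-04
  1.51155773e+00 -1.60178470e-01]
[0.00241973 0.07609814 0.17112065] [[ 9.99413075e-01 -3.42522742e-02  5.35708087e-04]
 [ 3.31380436e-02  9.62702282e-01 -2.68525949e-01]
 [ 8.68189705e-03  2.68386097e-01  9.63272302e-01]]
```

View pics/wrist1.png

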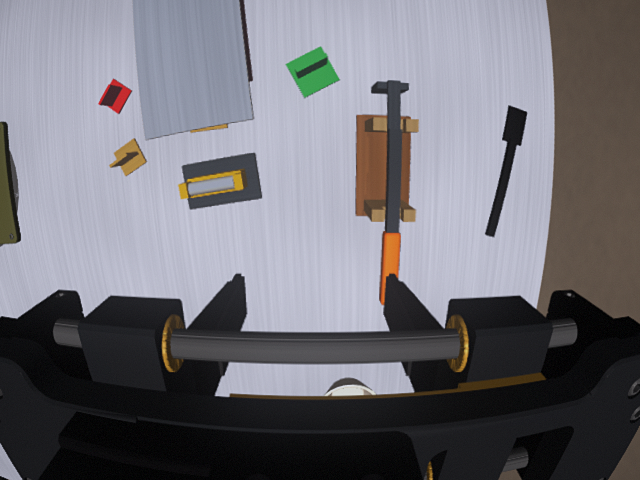

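The wrist view covers everything from above: plate front edge (145,138)-(253,120), fulcrum (213,185), bar from (395,85) to (388,300), with the shim just visible at (210,127). Next: orthorectified maps at the relevant heights.

```bash
cat >> h.py <<'E'
def fproj(d,P):
    K=d["K"];E=d["extrinsics"];p=P@E[:3,:3].T+E[:3,3]
    x,y,z=p[...,0],-p[...,1],-p[...,2]
    rr=np.hypot(x,y);th=np.arctan2(rr,z);k=np.where(rr>1e-9,th/np.maximum(rr,1e-9),0)
    return np.stack([K[0,0]*k*x+K[0,2],K[1,1]*k*y+K[1,2]],-1).astype(np.float32)
def fcloud(d):
    K=d["K"];E=d["extrinsics"];v,u=np.mgrid[0:480,0:640]
    a=(u-K[0,2])/K[0,0];b=(v-K[1,2])/K[1,1];th=np.hypot(a,b);z=d["range_z"].astype(float)
    s=np.tan(th)/np.maximum(th,1e-9);pc=np.stack([a*s*z,-b*s*z,-z],-1);Ei=np.linalg.inv(E)
    return pc@Ei[:3,:3].T+Ei[:3,3]
def ortho(d,x0,x1,y0,y1,z,px=2000):
    # cols: x, rows: y downward decreasing
    nx=int((x1-x0)*px);ny=int((y1-y0)*px)
    j,i=np.meshgrid(np.arange(nx),np.arange(ny));P=np.stack([x0+j/px,y1-i/px,np.full(j.shape,z)],-1)
    uv=fproj(d,P);return cv2.remap(d["pixels"],uv[...,0],uv[...,1],cv2.INTER_CUBIC)[:,:,::-1]
E
python3 - <<'E'
from h import *
d=dict(np.load("/tmp/wrist1.npz"))
def grid(im,x0,y1,px):
    im=im.copy();h,w=im.shape[:2]
    for k in range(0,w,px//50): 
        cv2.line(im,(k,0),(k,6),(0,0,255),1);cv2.putText(im,str(round((x0+k/px)*1000)),(k,16),0,.35,(0,0,255),1)
    for k in range(0,h,px//50):
        cv2.line(im,(0,k),(6,k),(0,0,255),1);cv2.putText(im,str(round((y1-k/px)*1000)),(8,k+4),0,.35,(0,0,255),1)
    return im
cv2.imwrite("pics/o_ful.png",grid(ortho(d,.38,.56,-.09,.08,.056,3500),.38,.08,3500))
cv2.imwrite("pics/o_bar.png",grid(ortho(d,.62,.76,-.19,.09,.078,2000),.62,.09,2000))
P=fcloud(d);ok=d["range_z"]>0
m=ok&(P[...,0]>.39)&(P[...,0]<.54)&(P[...,1]>0)&(P[...,2]>.06)&(P[...,2]<.08);print("plate",m.sum(),np.median(P[m][:,2]),cv2.minAreaRect((P[m][:,:2]*1000).astype(np.float32)))
for y in (.04,.08,.12):
    q=P[m&(abs(P[...,1]-y)<.004)];print(y,q[:,0].min(),q[:,0].max())
hsv=cv2.cvtColor(d["pixels"],cv2.COLOR_RGB2HSV).astype(int)
m=ok&(P[...,0]>.64)&(P[...,0]<.74)&(P[...,1]>-.2)&(P[...,1]<-.05)&(P[...,2]>.05)&(hsv[...,1]>190)&(hsv[...,0]<15);q=P[m];print("handle",m.sum(),np.median(q[:,2]),q[:,1].max(),q[:,1].min(),np.polyfit(q[:,1],q[:,0],1))
m=ok&(P[...,0]>.66)&(P[...,0]<.72)&(P[...,1]>-.05)&(P[...,1]<.09)&(P[...,2]>.06)&(hsv[...,2]<100)&(hsv[...,1]<90);q=P[m];print("shank",m.sum(),np.median(q[:,2]),q[:,1].max(),np.polyfit(q[:,1],q[:,0],1))
E
```

```text
plate 14208 0.07288642186165067 ((464.5074462890625, 122.03582763671875), (131.3326416015625, 178.0773162841797), 5.050738334655762)
0.04 0.40629779229482754 0.5369386355076895
0.08 0.4025873973980951 0.5339011022094046
0.12 0.399403759537667 0.5301966923282365
handle 714 0.07887592050266229 -0.05104959542471223 -0.1768210512101995 [0.08691748 0.69397372]
shank 9134 0.4181316265675591 0.07874421726045822 [0.20714171 0.67966317]
```

View pics/o_ful.png

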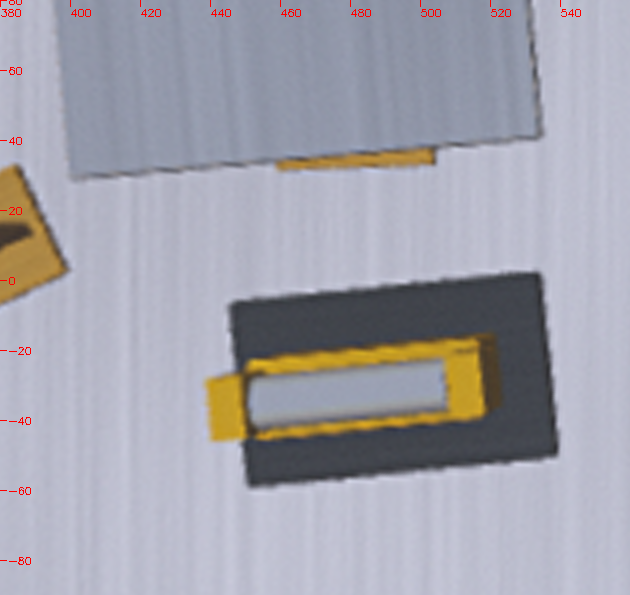

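View pics/o_bar.png

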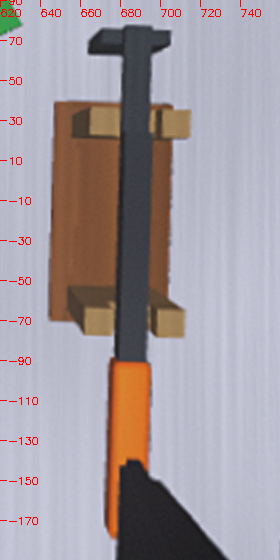

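```bash
python3 - <<'E'
from h import *
d=dict(np.load("/tmp/scene0.npz"));P=cloud(d);hsv=cv2.cvtColor(d["pixels"],cv2.COLOR_RGB2HSV).astype(int)
b=(P[...,0]>.42)&(P[...,0]<.53)&(P[...,1]>.02)&(P[...,1]<.12)&(hsv[...,1]>90)&(hsv[...,0]>10)&(hsv[...,0]<35)
for z0,z1 in ((.002,.007),(.007,.015),(.015,.025),(.025,.035),(.035,.045),(.045,.055)):
    q=P[b&(P[...,2]>z0)&(P[...,2]<z1)]
    if len(q)>4: print(z0,len(q),"x",q[:,0].min().round(4),q[:,0].max().round(4),"y",q[:,1].min().round(4),q[:,1].max().round(4),"med",np.median(q,0).round(4),np.polyfit(q[:,0],q[:,1],1).round(3))
q=P[b&(P[...,2]>.003)&(P[...,2]<.009)];print(cv2.minAreaRect((q[:,:2]*1000).astype(np.float32)))
w=dict(np.load("/tmp/wrist1.npz"));Q=fcloud(w);h=cv2.cvtColor(w["pixels"],cv2.COLOR_RGB2HSV).astype(int)
b=(Q[...,0]>.43)&(Q[...,0]<.51)&(Q[...,1]>.02)&(Q[...,1]<.06)&(h[...,1]>90)&(h[...,0]>10)&(h[...,0]<35);q=Q[b]
print("wrist shim",len(q),q.min(0),q.max(0))
from numpy import *
# bench-plane ortho of shim edge
# project candidate model points to scene/wrist for check
lip=np.array([.472,.034,.072]);ful=np.array([.480,-.033,.056])
print(fproj(w,np.array([lip,ful,[.466,.035,.005]])))
def pproj(d,P):
    K=d["K"];E=d["extrinsics"];p=P@E[:3,:3].T+E[:3,3];return np.stack([K[0,0]*p[:,0]/-p[:,2]+K[0,2],-K[1,1]*p[:,1]/-p[:,2]+K[1,2]],-1)
print(pproj(d,np.array([lip,ful,[.466,.035,.005]])))
s=dict(np.load("/tmp/side0.npz"));print(pproj(s,np.array([lip,ful])))
E
```

```text
0.002 174 x 0.4397 0.4925 y 0.0311 0.0899 med [0.4751 0.05   0.0047] [ 0.395 -0.133]
0.007 57 x 0.4457 0.526 y 0.0391 0.106 med [0.4703 0.0533 0.0109] [ 0.519 -0.185]
0.015 57 x 0.4472 0.5271 y 0.051 0.1028 med [0.4733 0.0534 0.0201] [ 0.341 -0.103]
0.025 50 x 0.446 0.5252 y 0.0495 0.1003 med [0.4699 0.0527 0.0299] [ 0.451 -0.158]
0.035 59 x 0.4469 0.5264 y 0.0493 0.1077 med [0.4715 0.0529 0.0405] [ 0.48  -0.172]
0.045 27 x 0.4457 0.5268 y 0.0505 0.0985 med [0.4712 0.0524 0.0482] [ 0.531 -0.194]
((479.4686279296875, 72.010498046875), (94.69381713867188, 54.84092712402344), 66.70977020263672)
wrist shim 103 [0.4422816  0.03415089 0.00063768] [0.49773912 0.04036786 0.07271911]
[[196.1663  128.75647]
 [210.76949 185.74303]
 [207.68677 129.5675 ]]
[[318.94750358 221.80558196]
 [297.59017953 239.14752017]
 [316.60588028 246.32409633]]
[[319.31258261 265.3598269 ]
 [338.16553861 252.04927697]]
```

```bash
python3 -m pendant '{"translation":[[25,13,20],[50,26,45],[72,37,80],[86,43,120],[86,43,160],[86,43,190],[86,43,200],[86,43,200],[86,43,200],[86,43,200]],"yaw":[0,0,0,0,0,0,0,0,0,0],"gripper":[60,60,60,60,60,60,60,60,60,60]}'; python3 - <<'E'
from station import r, optics
from h import *
s=r.read_state();print(s["eef_pos"],s["orientation"],s["q"])
d=optics.read_camera("wrist"); cv2.imwrite("pics/wrist2.png",d["pixels"][:,:,::-1]); np.savez("/tmp/wrist2.npz",**d)
# TCP projection and the point below at bar height
t=s["eef_pos"];print(fproj(d,np.array([t,[t[0],t[1],.078],[.685,-.120,.078],[.685,-.09,.078],[.688,.08,.068]])))
P=fcloud(d);hsv=cv2.cvtColor(d["pixels"],cv2.COLOR_RGB2HSV).astype(int)
m=(d["range_z"]>0)&(hsv[...,1]>190)&(hsv[...,0]<14)&(P[...,2]>.074)&(P[...,2]<.084);q=P[m];print(len(q),np.median(q[:,2]),q.min(0),q.max(0))
for y in (-.14,-.12,-.1): 
    k=q[abs(q[:,1]-y)<.004]; 
    if len(k): print(y,k[:,0].min(),k[:,0].max())
E
```

```text
time_s: 3.2
eef_pos: [0.6868, -0.1083, 0.108]
orientation: [1.0, -0.016, 0.002, 0.001]
force: [-0.0, -0.4, -0.1]
opening: 0.632
[ 0.68681475 -0.10829884  0.10795032] [ 9.99868252e-01 -1.60466010e-02  2.39092913e-03  5.19153609e-04] [-2.33568183e-01  2.98119980e-01  1.63244488e+00  1.94067477e-05
  1.20613454e+00 -2.01480384e-01]
[[314.96707  295.96204 ]
 [314.67496  274.86743 ]
 [312.23782  293.49234 ]
 [310.3987   244.56061 ]
 [306.16696  -41.204315]]
1213 0.07850384344754202 [ 0.67504664 -0.17862451  0.07552238] [ 0.69523815 -0.09064133  0.08091368]
-0.14 0.6755235213150675 0.694006352385961
-0.12 0.6763939154625349 0.6943484231754053
-0.1 0.6767722523615923 0.6952381527098679
```

View pics/wrist2.png

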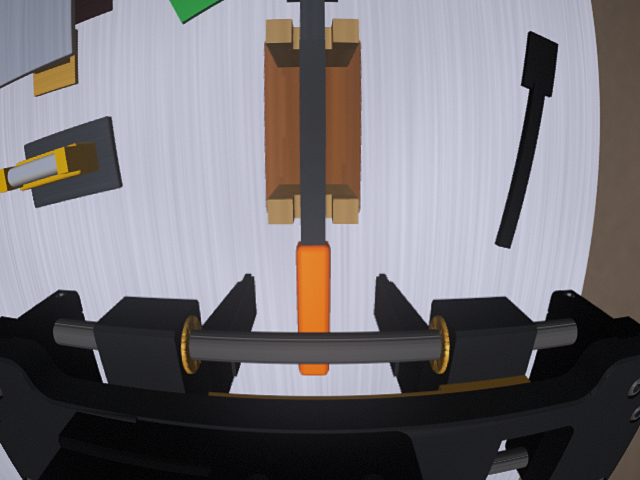

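```bash
python3 -m pendant '{"translation":[[-1,0,20],[-1,0,42],[-1,0,55],[-1,0,58],[-1,0,58],[-1,0,58],[-1,0,58],[-1,0,58],[-1,0,58],[-1,0,58]],"yaw":[0,0,0,0,0,0,0,0,0,0],"gripper":[60,60,60,60,50,20,5,5,5,5]}' 60; python3 - <<'E'
from station import r, optics
s=r.read_state();print(s["eef_pos"],s["orientation"],s["force"],s["moment"],s["opening"])
E
```

```text
time_s: 4.25
eef_pos: [0.6846, -0.1079, 0.0472]
orientation: [1.0, -0.016, 0.001, 0.0]
force: [1.7, 0.0, 0.7]
opening: 0.205
[ 0.6845991  -0.10788893  0.04716497] [ 9.99870804e-01 -1.60617454e-02  6.17194312e-04  1.18719167e-04] [1.68990634e+00 1.54426747e-03 7.10884777e-01] [-0.02374732 -0.2040858   0.02494583] 0.20520458094087102
```

```bash
python3 -m pendant '{"translation":[[0,0,-4],[0,0,-10],[0,0,-18],[0,0,-28],[0,0,-40],[0,0,-55],[0,0,-70],[0,0,-85],[0,0,-93],[0,0,-95]],"yaw":[0,0,0,0,0,0,0,0,0,0],"gripper":[5,5,5,5,5,5,5,5,5,5]}' 60; cat > look.py <<'E'
import sys
from station import r, optics
from h import *
tag=sys.argv[1]
s=r.read_state();R=s["orientation"];print("t",round(s["time_s"],2),"tcp",(s["eef_pos"]*1000).round(1),"q4",R.round(4),"F",s["force"].round(2),"M",s["moment"].round(3),"op",round(s["opening"]*95.1,1))
for n in sys.argv[2:]:
    d=optics.read_camera(n); cv2.imwrite(f"pics/{n}_{tag}.png",d["pixels"][:,:,::-1]); np.savez(f"/tmp/{n}_{tag}.npz",**d)
E
python3 look.py lift wrist scene
```

```text
time_s: 5.25
eef_pos: [0.6851, -0.108, 0.144]
orientation: [1.0, -0.016, 0.002, 0.0]
force: [-0.5, -0.1, -3.8]
opening: 0.208
t 5.25 tcp [ 685.1 -108.   144. ] q4 [ 9.999e-01 -1.600e-02  1.600e-03  3.000e-04] F [-0.52 -0.12 -3.8 ] M [-0.146 -0.079 -0.059] op 19.8
```

```bash
python3 - <<'E'
from h import *
d=dict(np.load("/tmp/wrist_lift.npz"));P=fcloud(d);hsv=cv2.cvtColor(d["pixels"],cv2.COLOR_RGB2HSV).astype(int)
ok=(d["range_z"]>0)
m=ok&(hsv[...,1]>190)&(hsv[...,0]<14)&(P[...,2]>.12);q=P[m];print("handle",len(q),q.min(0),q.max(0),np.median(q,0))
m=ok&(hsv[...,2]<110)&(P[...,2]>.12)&(P[...,1]>-.08)&(abs(P[...,0]-.687)<.015)
q=P[m];print("shank",len(q),q.min(0),q.max(0))
for y in np.arange(-.08,.05,.02):
    k=q[abs(q[:,1]-y)<.003]
    if len(k):print(y.round(3),np.median(k,0).round(4),k[:,0].min(),k[:,0].max(),k[:,2].max())
E
```

```text
handle 1253 [ 0.64347739 -0.14780698  0.17124707] [ 0.77102162 -0.07467003  0.27781742] [ 0.68675903 -0.09964816  0.17495848]
shank 14352 [ 0.67200685 -0.07999968  0.17055956] [0.70199836 0.02516217 0.27651415]
-0.08 [ 0.6857 -0.0784  0.2399] 0.6720223169553785 0.7019785064303735 0.27651414859589063
-0.06 [ 0.6866 -0.0599  0.1737] 0.6797639787362526 0.6936551658756889 0.175557744861495
-0.04 [ 0.6875 -0.04    0.1736] 0.6806054649548686 0.6940724643825843 0.17538764331830667
-0.02 [ 0.6878 -0.02    0.1735] 0.680974292967061 0.6949624813050359 0.17513799869907987
0.0 [0.6888 0.     0.1734] 0.681967628463987 0.6956812110299581 0.17511473485186704
0.02 [0.6892 0.0199 0.1733] 0.6825556785340133 0.6962774465302027 0.17533297389925898
```

View pics/wrist_lift.png

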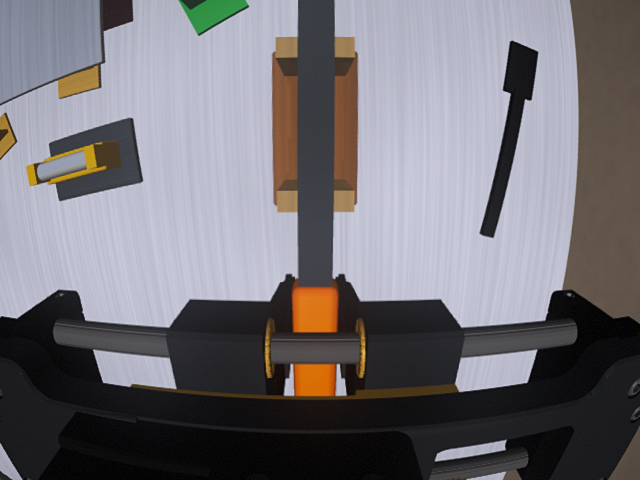

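View pics/scene_lift.png

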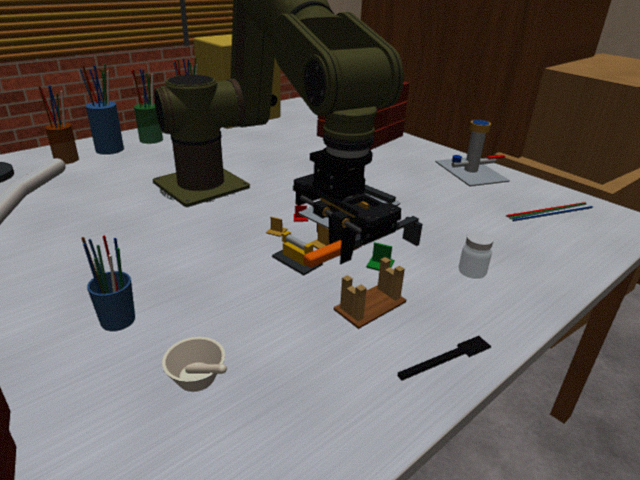

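```bash
python3 -m pendant '{"translation":[[-8,3,0],[-30,12,0],[-60,23,0],[-90,35,0],[-120,47,0],[-150,58,0],[-175,68,0],[-190,74,0],[-194,75,0],[-194,75,0]],"yaw":[-0.005,-0.02,-0.04,-0.06,-0.08,-0.1,-0.11,-0.119,-0.119,-0.119],"gripper":[5,5,5,5,5,5,5,5,5,5]}' 60; python3 look.py hov wrist side
```

```text
time_s: 6.35
eef_pos: [0.4871, -0.1765, 0.1412]
orientation: [0.999, 0.043, -0.0, -0.0]
force: [-0.4, 0.7, -3.3]
opening: 0.205
t 6.35 tcp [ 487.1 -176.5  141.2] q4 [ 9.991e-01  4.300e-02 -2.000e-04 -2.000e-04] F [-0.42  0.66 -3.34] M [-0.189 -0.127 -0.024] op 19.5
```

View pics/wrist_hov.png

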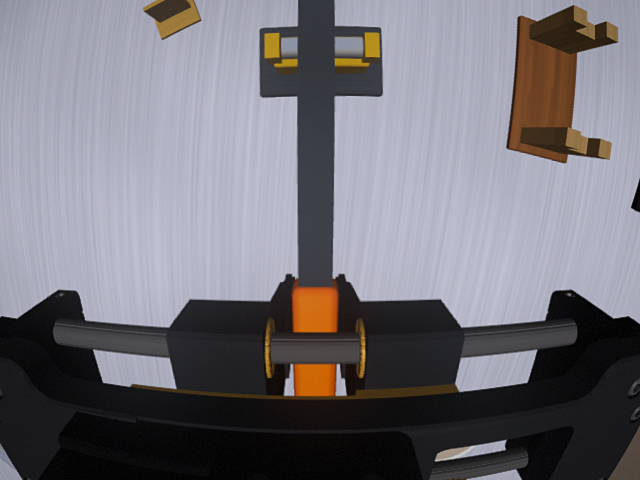

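View pics/side_hov.png

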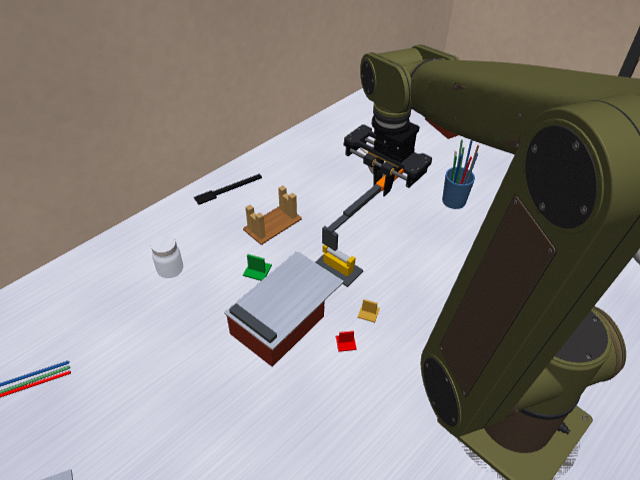

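```bash
python3 - <<'E'
from h import *
d=dict(np.load("/tmp/wrist_hov.npz"))
P=fcloud(d);hsv=cv2.cvtColor(d["pixels"],cv2.COLOR_RGB2HSV).astype(int);ok=d["range_z"]>0
a=np.deg2rad(95.0);dv=np.array([np.cos(a),np.sin(a)]);nv=np.array([np.sin(a),-np.cos(a)])
tcp=np.array([.4871,-.1765])
def loc(q): return np.stack([(q[:,:2]-tcp)@dv,(q[:,:2]-tcp)@nv,q[:,2]],-1)*1000
m=ok&(hsv[...,1]>140)&(hsv[...,0]>18)&(hsv[...,0]<35)&(P[...,1]>-.1)&(P[...,1]<0)&(P[...,0]>.42)&(P[...,0]<.55)
q=loc(P[m]); t=q[q[:,2]>55]; print("cheek tops s,l,z",t.min(0),t.max(0),len(t)); print("yellow all",q.min(0),q.max(0))
rl=ok&(hsv[...,1]<60)&(P[...,2]>.05)&(P[...,2]<.062)&(P[...,1]<0)&(P[...,1]>-.1)
q=loc(P[rl]);print("roller",len(q),q.min(0),q.max(0), q[np.argsort(-q[:,2])[:60]].mean(0))
bp=ok&(hsv[...,2]<110)&(P[...,2]>.003)&(P[...,2]<.014)&(P[...,1]<.02)&(P[...,1]>-.1)&(P[...,0]>.4)&(P[...,0]<.56);q=loc(P[bp]);print("base",q.min(0),q.max(0))
sh=ok&(hsv[...,2]<110)&(P[...,2]>.14)&(P[...,2]<.19)&(P[...,1]>-.14);q=loc(P[sh]);
for s in (50,70,90,110,130):
    k=q[abs(q[:,0]-s)<3]
    if len(k): print(s,np.median(k,0).round(2),k[:,1].min().round(1),k[:,1].max().round(1))
# side view: tip & lip
s_=dict(np.load("/tmp/side_hov.npz"));S=cloud(s_);h=cv2.cvtColor(s_["pixels"],cv2.COLOR_RGB2HSV).astype(int)
b=(s_["range_z"]>0)&(S[...,2]>.066)&(S[...,2]<.078)&(S[...,1]>.0)&(S[...,0]>.38)&(S[...,0]<.56)&(S[...,1]<.26);q=loc(S[b]);print("plate side",np.percentile(q[:,0],[0,.5,1,2]),q[:,0].max(),q[:,1].min(),q[:,1].max())
b=(s_["range_z"]>0)&(S[...,2]>.09)&(S[...,2]<.19)&(S[...,1]>-.06)&(S[...,1]<.06)&(S[...,0]>.42)&(S[...,0]<.54);q=loc(S[b]);print("foot/blade",len(q),q.min(0),q.max(0)); k=q[q[:,2]<150];print(k.min(0),k.max(0),np.median(k,0))
w=np.array([[0,0,0]])
for nm,z in (("scene0",0),("side0",0)):
    d0=dict(np.load(f"/tmp/{nm}.npz"));S=cloud(d0);b=(d0["range_z"]>0)&(S[...,2]>.066)&(S[...,2]<.078)&(S[...,1]>.0)&(S[...,0]>.36)&(S[...,0]<.56)&(S[...,1]<.26);q=loc(S[b]);print(nm,np.percentile(q[:,0],[0,.5,1,2]),q[:,0].max())
d0=dict(np.load("/tmp/wrist1.npz"));S=fcloud(d0);b=(d0["range_z"]>0)&(S[...,2]>.066)&(S[...,2]<.078)&(S[...,1]>.0)&(S[...,0]>.36)&(S[...,0]<.56)&(S[...,1]<.26);q=loc(S[b]);print("wrist1 plate",np.percentile(q[:,0],[0,.5,1,2]),q[:,1].min(),q[:,1].max())
E
```

```text
cheek tops s,l,z [134.32630336 -34.19539537  55.23169636] [153.60161225  44.09407931  61.29923495] 756
yellow all [131.19033129 -40.93467278   7.90075367] [167.55115148  52.77964293  61.29923495]
roller 931 [ 78.3915841  -33.93547367  50.13128041] [153.51040672 226.12602788  58.84182276] [142.30062928  13.1204519   58.03361926]
base [113.08989334 -44.54389754   3.07806431] [174.24141312  55.2293437   13.96996789]
50 [ 50.11   0.2  171.  ] -6.5 7.2
70 [ 70.13   0.23 170.88] -6.2 7.1
90 [ 90.04   0.62 170.81] -6.2 7.0
110 [109.94   0.66 170.76] -6.2 7.5
130 [129.86   0.32 170.59] -6.3 7.5
plate side [209.45279794 211.30367848 212.37947764 214.70952881] 426.87530648690006 -62.81367323973999 70.64172984117675
foot/blade 508 [117.81851296 -18.25651473 108.93254478] [188.72654236  20.67978413 173.61468371]
[175.09042123 -17.91799363 108.93254478] [187.53067669  20.06451433 149.88451615] [184.76635669  -0.45382432 130.21480743]
scene0 [206.13378091 207.63682842 208.11122552 208.83324353] 421.942185674786
side0 [208.17959615 211.24916462 212.53631775 214.78391762] 426.2615268690202
wrist1 plate [210.37756544 211.43751803 212.09569227 213.55905218] -62.23082345631848 69.19375110117834
```

```bash
python3 -m pendant '{"translation":[[0,0,10],[0,0,28],[0,0,48],[0,0,65],[0,0,78],[0,0,87],[0,0,93],[0,0,97],[0,0,99],[0,0,99]],"yaw":[0,0,0,0,0,0,0,0,0,0],"gripper":[5,5,5,5,5,5,5,5,5,5]}' 60; python3 look.py low wrist scene side
```

```text
time_s: 7.45
eef_pos: [0.4881, -0.1767, 0.0429]
orientation: [0.999, 0.043, 0.0, 0.0]
force: [0.1, 0.9, -3.1]
opening: 0.207
t 7.45 tcp [ 488.1 -176.7   42.9] q4 [9.991e-01 4.350e-02 2.000e-04 1.000e-04] F [ 0.08  0.87 -3.05] M [-0.228 -0.165  0.035] op 19.7
```

```bash
python3 - <<'E'
import cv2
im=cv2.imread("pics/scene_low.png")[180:330,240:420];cv2.imwrite("pics/scene_lowc.png",cv2.resize(im,None,fx=4,fy=4,interpolation=cv2.INTER_CUBIC))
im=cv2.imread("pics/side_low.png")[200:370,220:420];cv2.imwrite("pics/side_lowc.png",cv2.resize(im,None,fx=3.5,fy=3.5,interpolation=cv2.INTER_CUBIC))
E
```

```text
(no output)
```

View pics/scene_lowc.png

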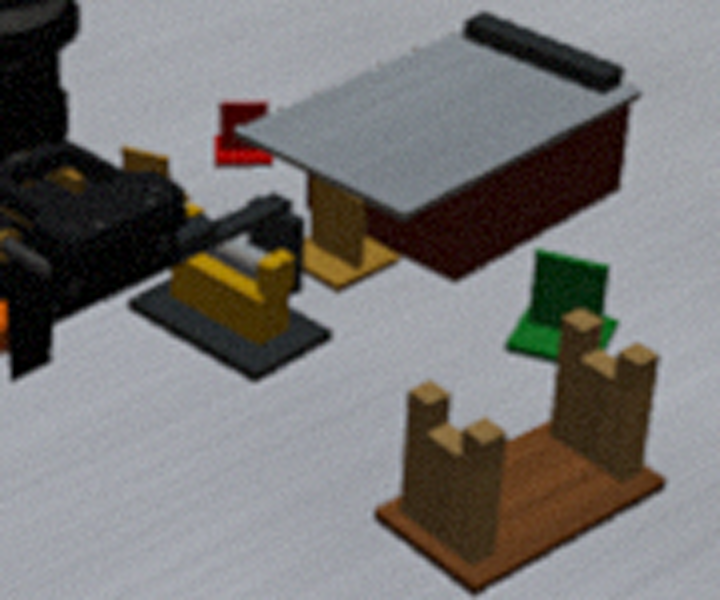

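View pics/side_lowc.png

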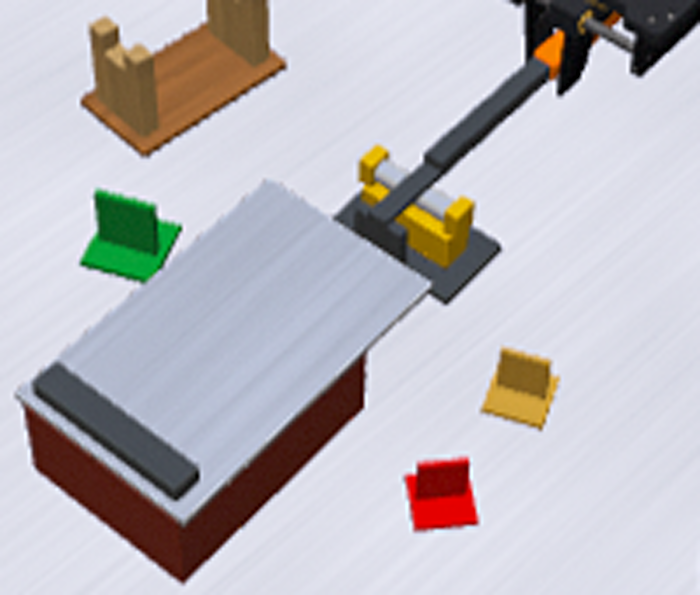

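View pics/wrist_low.png

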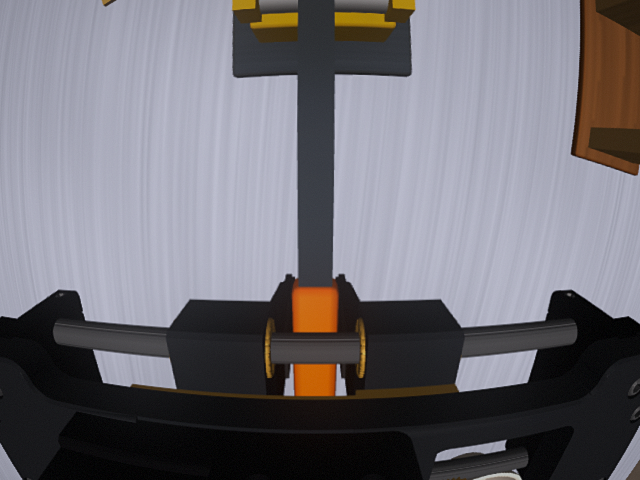

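```bash
python3 -m pendant '{"translation":[[0,-1,0.7],[0,-4,0.7],[0,-9,0.7],[0,-14,0.7],[0,-19,0.7],[0,-24,0.7],[0,-29,0.7],[0,-32,0.7],[0,-34,0.7],[0,-34,0.7]],"yaw":[0,0,0,0,0,0,0,0,0,0],"gripper":[5,5,5,5,5,5,5,5,5,5]}' 60; python3 look.py in1 wrist scene side;  python3 - <<'E'
import cv2
a=cv2.imread("pics/scene_in1.png")[190:290,260:400];b=cv2.imread("pics/side_in1.png")[210:350,230:390]
cv2.imwrite("pics/in1.png",cv2.hconcat([cv2.resize(a,(400,286),interpolation=2),cv2.resize(b,(400,286),interpolation=2)]))
E
```

```text
time_s: 8.6
eef_pos: [0.4849, -0.1424, 0.0419]
orientation: [0.999, 0.044, -0.0, -0.0]
force: [-0.0, -0.9, -3.6]
opening: 0.208
t 8.6 tcp [ 484.9 -142.4   41.9] q4 [ 0.999   0.0437 -0.     -0.    ] F [-0.04 -0.91 -3.6 ] M [-0.3   -0.065  0.001] op 19.8
```

View pics/in1.png

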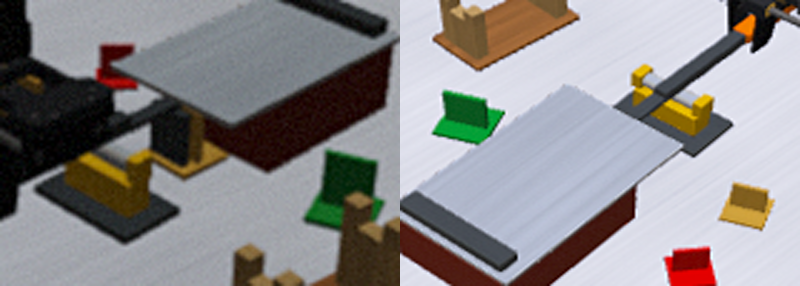

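```bash
cat > tilt.py <<'E'
# tilt of bar from wrist cam (shank top line), block tilt from scene/side plate fit
import sys
from h import *
tag=sys.argv[1]
import os
if os.path.exists(f"/tmp/wrist_{tag}.npz"):
    d=dict(np.load(f"/tmp/wrist_{tag}.npz"));P=fcloud(d);E=d["extrinsics"]
    u0=316
    K=d["K"];rows=np.arange(5,285,4)
    hsv=cv2.cvtColor(d["pixels"],cv2.COLOR_RGB2HSV)
    q=[np.median(P[v-1:v+2,308:324].reshape(-1,3),0) for v in rows if (hsv[v,308:324,1]<110).all() and (hsv[v,308:324,2]<110).all() and P[v,316,2]>.03]
    q=np.array(q);s=np.hypot(*(q[:,:2]-q[0,:2]).T)*np.sign(q[:,1]-q[0,1])
    ok=np.ones(len(s),bool)
    for _ in range(3):
        A=np.polyfit(s[ok],q[ok,2],1);ok=abs(np.polyval(A,s)-q[:,2])<.0015
    print("bar slope",A[0].round(4),"n",ok.sum(),"zshanktop@first",q[0].round(4),q[-1].round(4))
for n in ("scene","side"):
    f=f"/tmp/{n}_{tag}.npz"
    if not os.path.exists(f): continue
    d=dict(np.load(f));P=cloud(d);hsv=cv2.cvtColor(d["pixels"],cv2.COLOR_RGB2HSV)
    m=(d["range_z"]>0)&(P[...,2]>.064)&(P[...,2]<.105)&(P[...,0]>.39)&(P[...,0]<.54)&(P[...,1]>.05)&(P[...,1]<.20)&(hsv[...,2]>90)&(hsv[...,1]<70)
    q=P[m];ok=np.ones(len(q),bool)
    for _ in range(4):
        A=np.linalg.lstsq(np.c_[q[ok,:2]-[.464,.12],np.ones(ok.sum())],q[ok,2],rcond=None)[0];e=abs(np.c_[q[:,:2]-[.464,.12],np.ones(len(q))]@A-q[:,2]);ok=e<.004
    a=np.deg2rad(95.05);print(n,"plate slope along x_block",(A[:2]@[np.cos(a),np.sin(a)]).round(4),"lateral",(A[:2]@[np.sin(a),-np.cos(a)]).round(4),"z",A[2].round(4),ok.sum())
E
cp /tmp/scene0.npz /tmp/scene_0.npz;cp /tmp/side0.npz /tmp/side_0.npz; for t in 0 hov low in1; do echo $t; python3 tilt.py $t; done
```

```text
0
scene plate slope along x_block -0.0013 lateral 0.0007 z 0.0716 1661
side plate slope along x_block -0.0005 lateral 0.0004 z 0.0723 3709
hov
bar slope -0.0044 n 70 zshanktop@first [ 0.4763 -0.0468  0.1705] [ 0.4857 -0.1565  0.1712]
side plate slope along x_block -0.0008 lateral 0.0007 z 0.0723 3717
low
bar slope -0.0053 n 70 zshanktop@first [ 0.4771 -0.0469  0.0724] [ 0.4866 -0.1567  0.0729]
scene plate slope along x_block -0.0008 lateral 0.0012 z 0.0716 1671
side plate slope along x_block -0.0016 lateral -0.0007 z 0.0722 3721
in1
bar slope -0.0049 n 70 zshanktop@first [ 0.4738 -0.0128  0.0714] [ 0.4834 -0.1225  0.0717]
scene plate slope along x_block -0.001 lateral 0.0007 z 0.0716 1665
side plate slope along x_block -0.0019 lateral 0.0005 z 0.0722 3740
```

```bash
python3 -m pendant '{"translation":[[0,-1,1],[0,-2,3],[0,-3,5.5],[0,-3,8],[0,-3,10.5],[0,-3,13],[0,-3,15],[0,-3,17],[0,-3,18],[0,-3,18]],"yaw":[0,0,0,0,0,0,0,0,0,0],"gripper":[5,5,5,5,5,5,5,5,5,5]}' 40; python3 look.py lev1 wrist scene side; python3 tilt.py lev1; python3 - <<'E'
import cv2
a=cv2.imread("pics/scene_lev1.png")[190:290,260:400];b=cv2.imread("pics/side_lev1.png")[210:350,230:390]
cv2.imwrite("pics/lev1.png",cv2.hconcat([cv2.resize(a,(400,286),interpolation=2),cv2.resize(b,(400,286),interpolation=2)]))
E
```

```text
time_s: 9.75
eef_pos: [0.4862, -0.1401, 0.0263]
orientation: [0.999, 0.044, 0.001, 0.0]
force: [-2.7, 0.7, 11.6]
opening: 0.208
t 9.75 tcp [ 486.2 -140.1   26.3] q4 [9.99e-01 4.39e-02 1.20e-03 4.00e-04] F [-2.7   0.68 11.58] M [0.496 0.504 0.314] op 19.7
bar slope 0.1293 n 70 zshanktop@first [ 0.4755 -0.0169  0.0727] [ 0.4846 -0.1188  0.0596]
scene plate slope along x_block -0.0288 lateral 0.0001 z 0.0751 1588
side plate slope along x_block -0.0273 lateral 0.0001 z 0.0757 3801
```

View pics/lev1.png

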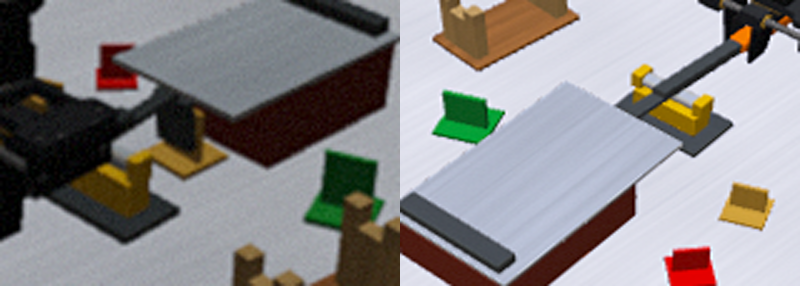

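```bash
python3 -m pendant '{"translation":[[0,0,1],[0,-0.3,2],[0,-0.6,3],[0,-1,4],[0,-1,5],[0,-1,5.8],[0,-1,6.3],[0,-1,6.3],[0,-1,6.3],[0,-1,6.3]],"yaw":[0,0,0,0,0,0,0,0,0,0],"gripper":[5,5,5,5,5,5,5,5,5,5]}' 40; python3 look.py lev2 wrist scene side; python3 tilt.py lev2; python3 - <<'E'
import cv2
a=cv2.imread("pics/scene_lev2.png")[190:290,260:400];b=cv2.imread("pics/side_lev2.png")[210:350,230:390]
cv2.imwrite("pics/lev2.png",cv2.hconcat([cv2.resize(a,(400,286),interpolation=2),cv2.resize(b,(400,286),interpolation=2)]))
E
```

```text
time_s: 10.9
eef_pos: [0.4864, -0.1397, 0.0204]
orientation: [0.999, 0.044, 0.001, 0.001]
force: [-3.2, -0.7, 12.6]
opening: 0.21
t 10.9 tcp [ 486.4 -139.7   20.4] q4 [0.999  0.044  0.0014 0.001 ] F [-3.17 -0.66 12.65] M [0.296 0.498 0.368] op 20.0
bar slope 0.1832 n 70 zshanktop@first [ 0.4758 -0.0189  0.0734] [ 0.4846 -0.1176  0.0554]
scene plate slope along x_block -0.0486 lateral -0.0002 z 0.0777 1541
side plate slope along x_block -0.0484 lateral 0.001 z 0.0784 3828
```

View pics/lev2.png

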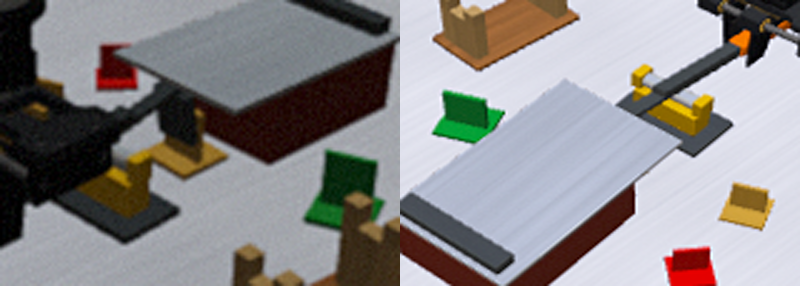

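```bash
python3 -m pendant '{"translation":[[0,-1.5,-0.3],[0,-3,-0.6],[0,-4.5,-1.0],[0,-6,-1.5],[0,-7.5,-2.0],[0,-9,-2.6],[0,-10.5,-3.2],[0,-12,-3.7],[0,-13.5,-4.2],[0,-15,-4.7]],"yaw":[0,0,0,0,0,0,0,0,0,0],"gripper":[5,5,5,5,5,5,5,5,5,5]}' 40; python3 look.py p1 wrist scene side; python3 tilt.py p1; cat > crop.py <<'E'
import cv2,sys
t=sys.argv[1]
a=cv2.imread(f"pics/scene_{t}.png")[205:275,290:390];b=cv2.imread(f"pics/side_{t}.png")[210:350,230:390]
cv2.imwrite(f"pics/c_{t}.png",cv2.hconcat([cv2.resize(a,(490,343),interpolation=2),cv2.resize(b,(310,343),interpolation=2)]))
E
python3 crop.py p1
```

```text
time_s: 12.05
eef_pos: [0.485, -0.1273, 0.0242]
orientation: [0.999, 0.045, 0.002, 0.004]
force: [-0.7, -10.6, 5.1]
opening: 0.207
t 12.05 tcp [ 485.  -127.3   24.2] q4 [0.999  0.0446 0.0017 0.004 ] F [ -0.67 -10.6    5.08] M [-2.07   0.077  0.268] op 19.7
bar slope 0.1698 n 70 zshanktop@first [ 0.4743 -0.006   0.0758] [ 0.4832 -0.1052  0.0587]
scene plate slope along x_block -0.06 lateral -0.0005 z 0.0791 1497
side plate slope along x_block -0.0604 lateral 0.0012 z 0.0798 3859
```

View pics/c_p1.png

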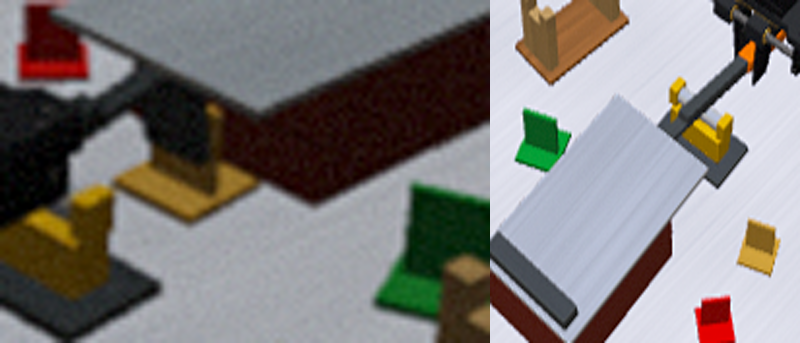

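```bash
cat > shim.py <<'E'
import sys
from h import *
a=np.deg2rad(95.05);dv=np.array([np.cos(a),np.sin(a)]);nv=np.array([np.sin(a),-np.cos(a)]);o=np.array([.4871,-.1765])
for tag in sys.argv[1:]:
    d=dict(np.load(f"/tmp/scene_{tag}.npz"));P=cloud(d);hsv=cv2.cvtColor(d["pixels"],cv2.COLOR_RGB2HSV).astype(int);ok=d["range_z"]>0
    s=((P[...,:2]-o)@dv)*1000;l=((P[...,:2]-o)@nv)*1000;z=P[...,2]*1000
    br=ok&(hsv[...,1]>90)&(hsv[...,0]>11)&(hsv[...,0]<35)&(l>-30)&(l<45)&(s>195)&(s<300)
    base=br&(z>1)&(z<9); tab=br&(z>14)&(z<52)&(l>0)
    brick=ok&(hsv[...,1]>110)&((hsv[...,0]<9)|(hsv[...,0]>170))&(l>52)&(l<75)&(s<300)&(s>240)&(z<60)
    f=lambda m:(m.sum(),np.percentile(s[m],[2,10,50,90,98]).round(1),"l",np.percentile(l[m],[2,50,98]).round(1)) if m.sum()>3 else None
    print(tag,"base",f(base));print("  tab",f(tab))
    e=base&(l>15);print("  base right part",f(e));print("  brick +l side: s",f(brick))
E
python3 shim.py 0 in1 lev2 p1
```

```text
0 base (np.int64(199), array([210. , 213.1, 228.3, 256.5, 263.5]), 'l', array([-23. ,   8.1,  25.5]))
  tab (np.int64(103), array([227.5, 228.3, 230. , 232.3, 234.4]), 'l', array([ 0.8, 11.4, 20.1]))
  base right part (np.int64(69), array([211. , 214.9, 234.1, 255.2, 261.9]), 'l', array([15.3, 20.6, 25.7]))
  brick +l side: s (np.int64(247), array([262.2, 263.6, 276.3, 295.2, 299. ]), 'l', array([53.3, 62.5, 65.1]))
in1 base (np.int64(126), array([209.2, 211.3, 233.9, 263.4, 264.8]), 'l', array([-17.8,  15.7,  25.1]))
  tab (np.int64(76), array([211.2, 226.4, 229.6, 233.4, 235.5]), 'l', array([ 3.3, 15.7, 21.1]))
  base right part (np.int64(67), array([209.1, 214.6, 235.1, 254.9, 264. ]), 'l', array([15.3, 20.1, 25.9]))
  brick +l side: s (np.int64(252), array([261.7, 263.3, 273.5, 294.6, 298. ]), 'l', array([52.6, 62.7, 64.9]))
lev2 base (np.int64(182), array([210.1, 213.1, 227. , 252.7, 259. ]), 'l', array([-24.4,   8.2,  25.2]))
  tab (np.int64(56), array([219.2, 221.4, 229.6, 234.2, 266.5]), 'l', array([ 4.2, 17.7, 42.2]))
  base right part (np.int64(60), array([210.1, 213.6, 235.4, 254.1, 258.1]), 'l', array([15.4, 21.2, 25.8]))
  brick +l side: s (np.int64(219), array([263. , 264.7, 274.8, 295. , 298.7]), 'l', array([52.9, 62.4, 64.5]))
p1 base (np.int64(182), array([221.1, 223.5, 238.2, 265.1, 270.3]), 'l', array([-24.5,   7.6,  24.5]))
  tab (np.int64(69), array([232.1, 234.4, 243.2, 264.4, 266.6]), 'l', array([ 2.3, 16.5, 19.5]))
  base right part (np.int64(60), array([222. , 227.2, 244.8, 266.4, 271.1]), 'l', array([15.3, 20.8, 25.4]))
  brick +l side: s (np.int64(211), array([262.7, 264.5, 276.1, 294.7, 298.5]), 'l', array([52.8, 62.1, 64.9]))
```

```bash
python3 -m pendant '{"translation":[[0,-1.2,-0.5],[0,-2.4,-0.9],[0,-3.6,-1.4],[0,-4.8,-1.8],[0,-6,-2.3],[0,-7.2,-2.7],[0,-8.4,-3.2],[0,-9.6,-3.6],[0,-10.8,-4],[0,-12,-4.4]],"yaw":[0,0,0,0,0,0,0,0,0,0],"gripper":[5,5,5,5,5,5,5,5,5,5]}' 40; python3 look.py p2 wrist scene side; python3 tilt.py p2; python3 shim.py p2;python3 crop.py p2
```

```text
time_s: 13.2
eef_pos: [0.4836, -0.1153, 0.0283]
orientation: [0.999, 0.045, 0.001, 0.004]
force: [-1.1, -10.6, 3.5]
opening: 0.205
t 13.2 tcp [ 483.6 -115.3   28.3] q4 [0.999  0.0446 0.0014 0.004 ] F [ -1.1  -10.56   3.51] M [-2.26   0.154  0.209] op 19.4
bar slope 0.143 n 70 zshanktop@first [0.4728 0.0072 0.0768] [ 0.4819 -0.0935  0.0621]
scene plate slope along x_block -0.0583 lateral 0.0006 z 0.079 1511
side plate slope along x_block -0.0574 lateral -0.0 z 0.0796 3873
p2 base (np.int64(157), array([232.5, 234.6, 246.8, 260.6, 269.4]), 'l', array([-22.4,   5.3,  24.3]))
  tab (np.int64(60), array([242. , 244.7, 253.7, 264.7, 267.3]), 'l', array([ 2.2, 18. , 32. ]))
  base right part (np.int64(51), array([234.2, 235.5, 251.1, 266.4, 270.2]), 'l', array([15.7, 20.9, 25.3]))
  brick +l side: s (np.int64(203), array([263. , 265. , 275.3, 294.3, 298.8]), 'l', array([52.5, 62.2, 64.5]))
```

View pics/c_p2.png

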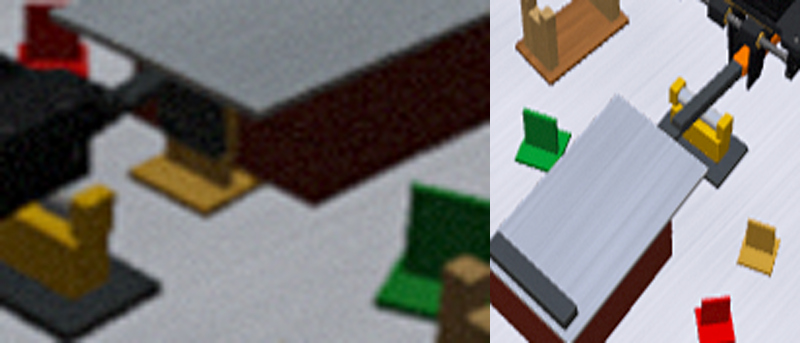

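```bash
python3 -m pendant '{"translation":[[0,-0.5,-0.2],[0,-1.0,-0.4],[0,-1.5,-0.6],[0,-2,-0.8],[0,-2.5,-1],[0,-3,-1.2],[0,-3.5,-1.4],[0,-4,-1.6],[0,-4,-1.6],[0,-4,-1.6]],"yaw":[0,0,0,0,0,0,0,0,0,0],"gripper":[5,5,5,5,5,5,5,5,5,5]}' 40; python3 look.py p3 scene side; python3 tilt.py p3; python3 shim.py p3
```

```text
time_s: 14.35
eef_pos: [0.4834, -0.1113, 0.0302]
orientation: [0.999, 0.045, 0.001, 0.004]
force: [-3.5, -10.4, 5.7]
opening: 0.206
t 14.35 tcp [ 483.4 -111.3   30.2] q4 [0.999  0.0448 0.0014 0.0041] F [ -3.49 -10.37   5.65] M [-2.201  0.272  0.227] op 19.6
scene plate slope along x_block -0.0508 lateral 0.0003 z 0.078 1529
side plate slope along x_block -0.0517 lateral 0.0006 z 0.0787 3842
p3 base (np.int64(147), array([234.7, 237.5, 248.9, 258.6, 266.3]), 'l', array([-23.1,   4.4,  25.1]))
  tab (np.int64(49), array([244.1, 247. , 256.2, 265.1, 267. ]), 'l', array([ 3.3, 17.3, 20.1]))
  base right part (np.int64(43), array([235.2, 238.9, 251.2, 265.7, 266.6]), 'l', array([15. , 20.9, 25.5]))
  brick +l side: s (np.int64(223), array([263.5, 264.6, 275.3, 294.2, 299. ]), 'l', array([52.7, 62.2, 64.8]))
```

```bash
python3 -m pendant '{"translation":[[0,-0.2,0],[0,-0.4,-0.1],[0,-0.6,-0.1],[0,-0.8,-0.2],[0,-1,-0.2],[0,-1.2,-0.3],[0,-1.4,-0.3],[0,-1.6,-0.4],[0,-1.8,-0.4],[0,-1.8,-0.4]],"yaw":[0,0,0,0,0,0,0,0,0,0],"gripper":[5,5,5,5,5,5,5,5,5,5]}' 40; python3 look.py p4 scene side; python3 tilt.py p4; python3 shim.py p4;python3 crop.py p4
```

```text
time_s: 15.45
eef_pos: [0.4833, -0.1097, 0.0308]
orientation: [0.999, 0.045, 0.001, 0.004]
force: [-3.0, -10.9, 6.1]
opening: 0.206
t 15.45 tcp [ 483.3 -109.7   30.8] q4 [0.999  0.0448 0.0014 0.0042] F [ -3.04 -10.93   6.13] M [-2.183  0.317  0.221] op 19.6
scene plate slope along x_block -0.0495 lateral 0.0006 z 0.0778 1533
side plate slope along x_block -0.05 lateral 0.0007 z 0.0785 3834
p4 base (np.int64(138), array([236.6, 238.5, 249.6, 258.2, 266.2]), 'l', array([-23.4,   3.3,  24.3]))
  tab (np.int64(51), array([246. , 248.3, 256.5, 263.4, 267.4]), 'l', array([ 1. , 17.7, 27.2]))
  base right part (np.int64(40), array([238.4, 239.9, 254.5, 265.7, 266.6]), 'l', array([15.2, 19.7, 24.5]))
  brick +l side: s (np.int64(219), array([262.9, 264.5, 275.5, 294.3, 299.1]), 'l', array([52.5, 62.4, 64.7]))
```

View pics/c_p4.png

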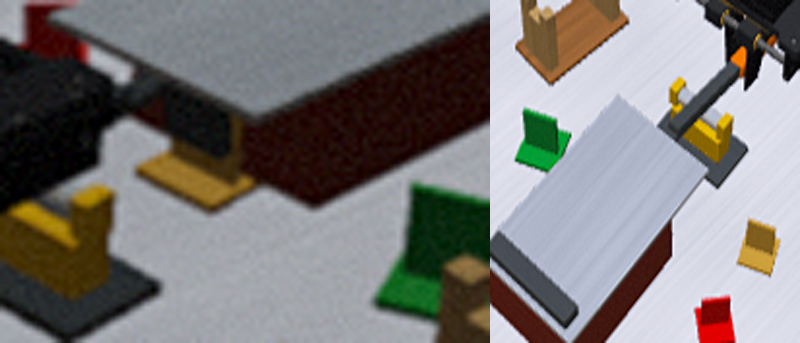

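```bash
python3 -m pendant '{"translation":[[0,-0.2,0],[0,-0.4,0],[0,-0.6,-0.1],[0,-0.8,-0.1],[0,-1,-0.2],[0,-1.2,-0.2],[0,-1.2,-0.2],[0,-1.2,-0.2],[0,-1.2,-0.2],[0,-1.2,-0.2]],"yaw":[0,0,0,0,0,0,0,0,0,0],"gripper":[5,5,5,5,5,5,5,5,5,5]}' 40; python3 look.py p5 scene side; python3 tilt.py p5; python3 shim.py p5
```

```text
time_s: 16.55
eef_pos: [0.4832, -0.1085, 0.031]
orientation: [0.999, 0.045, 0.001, 0.004]
force: [-2.2, -10.4, 6.5]
opening: 0.21
t 16.55 tcp [ 483.2 -108.5   31. ] q4 [0.999  0.0449 0.0013 0.0042] F [ -2.23 -10.41   6.53] M [-2.25   0.428  0.29 ] op 19.9
scene plate slope along x_block -0.0499 lateral 0.001 z 0.0777 1539
side plate slope along x_block -0.0491 lateral 0.0001 z 0.0784 3854
p5 base (np.int64(133), array([237.9, 239.7, 250.7, 259.2, 266.3]), 'l', array([-24.1,   3.9,  24.4]))
  tab (np.int64(53), array([247.6, 249.1, 258.7, 264.4, 266.1]), 'l', array([ 0.3, 17.1, 39.8]))
  base right part (np.int64(36), array([238. , 240.8, 253.9, 265.4, 267.8]), 'l', array([15.2, 20.9, 25.3]))
  brick +l side: s (np.int64(216), array([262.9, 264.9, 276.2, 294.9, 298.7]), 'l', array([52.9, 62.4, 65. ]))
```

Moved ~27.9 mm with no force rise yet, so I'll keep going in small steps.

```bash
python3 -m pendant '{"translation":[[0,-0.1,0],[0,-0.2,0],[0,-0.3,0],[0,-0.5,-0.1],[0,-0.6,-0.1],[0,-0.7,-0.1],[0,-0.8,-0.1],[0,-0.8,-0.1],[0,-0.8,-0.1],[0,-0.8,-0.1]],"yaw":[0,0,0,0,0,0,0,0,0,0],"gripper":[5,5,5,5,5,5,5,5,5,5]}' 40; python3 look.py p6 scene side; python3 tilt.py p6; python3 shim.py p6
```

```text
time_s: 17.65
eef_pos: [0.4831, -0.1078, 0.0312]
orientation: [0.999, 0.045, 0.001, 0.004]
force: [-4.2, -11.7, 6.8]
opening: 0.206
t 17.65 tcp [ 483.1 -107.8   31.2] q4 [0.999  0.0449 0.0013 0.0043] F [ -4.19 -11.69   6.8 ] M [-2.273  0.375  0.253] op 19.6
scene plate slope along x_block -0.0487 lateral 0.0014 z 0.0777 1535
side plate slope along x_block -0.0484 lateral -0.0004 z 0.0784 3854
p6 base (np.int64(136), array([237.6, 239.3, 251.2, 260.8, 266.4]), 'l', array([-24.7,   3.3,  24.4]))
  tab (np.int64(46), array([249.2, 250.8, 259.1, 264.6, 265.6]), 'l', array([ 6. , 17.6, 21. ]))
  base right part (np.int64(36), array([237.8, 240.2, 253.9, 265. , 267.5]), 'l', array([15.3, 20.8, 25.3]))
  brick +l side: s (np.int64(227), array([262.9, 264.6, 275.7, 294.5, 298.2]), 'l', array([52.9, 62.2, 65.1]))
```

```bash
python3 - <<'E'
import cv2
a=cv2.imread("pics/scene_p6.png")[215:265,300:360];cv2.imwrite("pics/z_p6.png",cv2.resize(a,(720,600),interpolation=cv2.INTER_CUBIC))
E
```

```text
(no output)
```

View pics/z_p6.png

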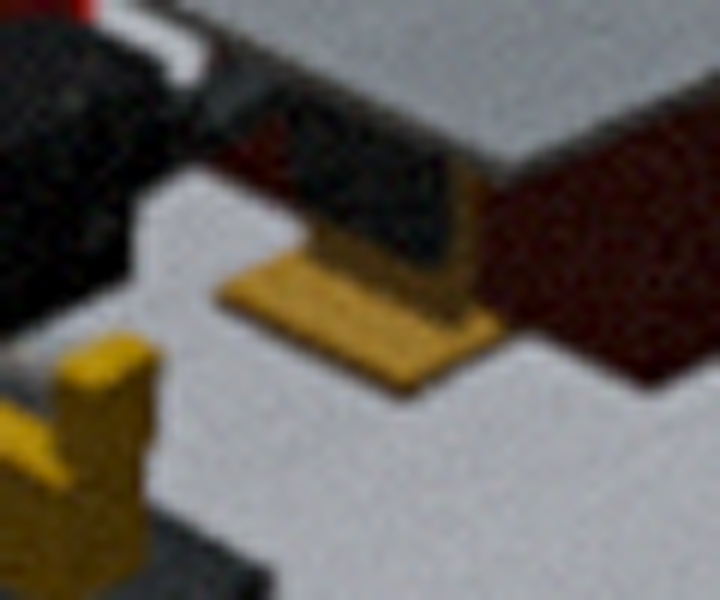

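```bash
python3 -m pendant '{"translation":[[0,-0.1,0],[0,-0.2,0],[0,-0.3,0],[0,-0.4,0],[0,-0.5,0],[0,-0.6,0],[0,-0.7,0],[0,-0.8,0],[0,-0.8,0],[0,-0.8,0]],"yaw":[0,0,0,0,0,0,0,0,0,0],"gripper":[5,5,5,5,5,5,5,5,5,5]}' 40; python3 look.py p7 scene side; python3 tilt.py p7; python3 shim.py p7
```

```text
time_s: 18.75
eef_pos: [0.4831, -0.1072, 0.0313]
orientation: [0.999, 0.045, 0.001, 0.005]
force: [-3.9, -11.4, 8.1]
opening: 0.208
t 18.75 tcp [ 483.1 -107.2   31.3] q4 [0.999  0.045  0.0014 0.0045] F [ -3.94 -11.39   8.06] M [-2.371  0.439  0.312] op 19.8
scene plate slope along x_block -0.0509 lateral 0.0001 z 0.0777 1530
side plate slope along x_block -0.0488 lateral 0.0009 z 0.0784 3839
p7 base (np.int64(145), array([238.1, 239.9, 251.6, 260.3, 266.8]), 'l', array([-24.1,   3. ,  25. ]))
  tab (np.int64(45), array([249. , 250.2, 259. , 264.4, 266. ]), 'l', array([ 0.8, 17.8, 23.1]))
  base right part (np.int64(42), array([238.3, 242. , 254.2, 266.2, 268.5]), 'l', array([15.2, 20.6, 26.4]))
  brick +l side: s (np.int64(222), array([262.8, 264.4, 275.4, 294.6, 298.7]), 'l', array([52.5, 62.3, 64.8]))
```

```bash
cat > ecc.py <<'E'
import sys
from h import *
def pproj(d,P):
    K=d["K"];E=d["extrinsics"];p=P@E[:3,:3].T+E[:3,3];return np.stack([K[0,0]*p[:,0]/-p[:,2]+K[0,2],-K[1,1]*p[:,1]/-p[:,2]+K[1,2]],-1)
ts=sys.argv[1:]
D={t:dict(np.load(f"/tmp/scene_{t}.npz")) for t in ts}
a=np.deg2rad(95.05);p0=np.array([.47,.06,.004]);du=pproj(D[ts[0]],np.array([p0,p0+.01*np.array([np.cos(a),np.sin(a),0])]));g=(du[1]-du[0])/10
print("px per mm along s",g.round(3))
win={"shim":(317,234,340,250),"brickcorner":(340,238,375,252),"bench/ful":(280,250,312,272)}
def ecc(A,B):
    W=np.eye(2,3,dtype=np.float32)
    try:
        c,W=cv2.findTransformECC(A,B,W,cv2.MOTION_TRANSLATION,(3,200,1e-5),None,3);return W[:,2],c
    except Exception as e: return np.zeros(2),-1
G={t:cv2.GaussianBlur(cv2.cvtColor(D[t]["pixels"],cv2.COLOR_RGB2GRAY),(0,0),.6).astype(np.float32) for t in ts}
for i in range(1,len(ts)):
    o=[]
    for n,(x0,y0,x1,y1) in win.items():
        W,c=ecc(G[ts[i-1]][y0:y1,x0:x1],G[ts[i]][y0:y1,x0:x1]);o.append((n,W.round(3),"mm",round(float(W@g/(g@g)),2),round(float(c),3)))
    print(ts[i-1],ts[i],o)
E
python3 ecc.py p3 p4 p5 p6 p7
```

```text
px per mm along s [ 0.293 -0.154]
p3 p4 [('shim', array([ 0.347, -0.323], dtype=float32), 'mm', 1.38, 0.972), ('brickcorner', array([0.035, 0.042], dtype=float32), 'mm', 0.03, 0.999), ('bench/ful', array([-0.025, -0.026], dtype=float32), 'mm', -0.03, 0.999)]
p4 p5 [('shim', array([ 0.34 , -0.259], dtype=float32), 'mm', 1.27, 0.978), ('brickcorner', array([0.013, 0.01 ], dtype=float32), 'mm', 0.02, 1.0), ('bench/ful', array([-0.033, -0.01 ], dtype=float32), 'mm', -0.08, 0.999)]
p5 p6 [('shim', array([ 0.173, -0.044], dtype=float32), 'mm', 0.52, 0.995), ('brickcorner', array([ 0.01 , -0.025], dtype=float32), 'mm', 0.06, 1.0), ('bench/ful', array([ 0.02 , -0.026], dtype=float32), 'mm', 0.09, 0.999)]
p6 p7 [('shim', array([ 0.178, -0.098], dtype=float32), 'mm', 0.61, 0.993), ('brickcorner', array([-0.01 ,  0.011], dtype=float32), 'mm', -0.04, 1.0), ('bench/ful', array([-0.004,  0.001], dtype=float32), 'mm', -0.01, 0.999)]
```

```bash
python3 -m pendant '{"translation":[[0,-0.1,0],[0,-0.2,0],[0,-0.3,0],[0,-0.4,0],[0,-0.5,0],[0,-0.6,-0.1],[0,-0.7,-0.1],[0,-0.8,-0.1],[0,-0.8,-0.1],[0,-0.8,-0.1]],"yaw":[0,0,0,0,0,0,0,0,0,0],"gripper":[5,5,5,5,5,5,5,5,5,5]}' 40; python3 look.py p8 scene side; python3 tilt.py p8; python3 ecc.py p7 p8; python3 shim.py p8
```

```text
time_s: 19.85
eef_pos: [0.4831, -0.1071, 0.0314]
orientation: [0.999, 0.045, 0.001, 0.005]
force: [-4.1, -14.3, 6.4]
opening: 0.208
t 19.85 tcp [ 483.1 -107.1   31.4] q4 [0.999  0.0451 0.0015 0.0052] F [ -4.06 -14.34   6.44] M [-2.732  0.426  0.271] op 19.8
scene plate slope along x_block -0.05 lateral 0.0009 z 0.0778 1536
side plate slope along x_block -0.0488 lateral 0.0006 z 0.0784 3825
px per mm along s [ 0.293 -0.154]
p7 p8 [('shim', array([ 0.009, -0.03 ], dtype=float32), 'mm', 0.06, 0.999), ('brickcorner', array([0.017, 0.009], dtype=float32), 'mm', 0.03, 1.0), ('bench/ful', array([0.007, 0.003], dtype=float32), 'mm', 0.02, 1.0)]
p8 base (np.int64(137), array([238.5, 241.2, 250.7, 260.3, 265.7]), 'l', array([-22.9,   4.1,  24.6]))
  tab (np.int64(45), array([248.8, 251.5, 260.1, 264.6, 267.1]), 'l', array([ 3.4, 18.2, 22.8]))
  base right part (np.int64(39), array([239.6, 241.1, 254.1, 264.1, 266.3]), 'l', array([15.9, 20.6, 25.3]))
  brick +l side: s (np.int64(223), array([263.2, 264.6, 275.4, 295.9, 298.8]), 'l', array([52.9, 62.3, 64.8]))
```

```bash
python3 -m pendant '{"translation":[[0,0.8,0],[0,1.6,0],[0,2.4,0],[0,3,-0.4],[0,3.4,-0.9],[0,3.8,-1.4],[0,4.2,-1.9],[0,4.6,-2.4],[0,5,-2.9],[0,5,-3.2]],"yaw":[0,0,0,0,0,0,0,0,0,0],"gripper":[5,5,5,5,5,5,5,5,5,5]}' 40; python3 look.py d1 wrist scene side; python3 tilt.py d1; python3 ecc.py p8 d1; python3 shim.py d1
```

```text
time_s: 20.95
eef_pos: [0.4826, -0.1079, 0.0326]
orientation: [0.999, 0.044, 0.001, 0.001]
force: [3.0, -2.6, 0.3]
opening: 0.209
t 20.95 tcp [ 482.6 -107.9   32.6] q4 [9.99e-01 4.36e-02 1.00e-03 7.00e-04] F [ 3.03 -2.59  0.28] M [-0.894 -0.515  0.189] op 19.9
bar slope 0.0943 n 70 zshanktop@first [0.4719 0.0167 0.0756] [ 0.481  -0.0865  0.066 ]
scene plate slope along x_block -0.0386 lateral 0.0002 z 0.0763 1575
side plate slope along x_block -0.0381 lateral 0.001 z 0.077 3820
px per mm along s [ 0.293 -0.154]
p8 d1 [('shim', array([-0.08, -0.02], dtype=float32), 'mm', -0.19, 0.997), ('brickcorner', array([-0.276,  0.452], dtype=float32), 'mm', -1.37, 0.957), ('bench/ful', array([-0.048, -0.045], dtype=float32), 'mm', -0.06, 0.999)]
d1 base (np.int64(138), array([238. , 239.9, 251.4, 261.2, 264.6]), 'l', array([-24.1,   3.2,  24.4]))
  tab (np.int64(37), array([247.7, 248.3, 259.4, 264.1, 265.1]), 'l', array([ 4.5, 17.9, 21. ]))
  base right part (np.int64(37), array([238. , 240. , 253. , 264.3, 266.7]), 'l', array([15.4, 20.6, 25.1]))
  brick +l side: s (np.int64(233), array([262.8, 264.2, 274.7, 295. , 298.5]), 'l', array([52.7, 62.3, 64.6]))
```

```bash
python3 -m pendant '{"translation":[[0,0.5,-0.2],[0,1,-0.5],[0,1.5,-0.8],[0,2,-1.1],[0,2.5,-1.4],[0,3,-1.7],[0,3.4,-2],[0,3.8,-2.3],[0,4.2,-2.6],[0,4.5,-2.8]],"yaw":[0,0,0,0,0,0,0,0,0,0],"gripper":[5,5,5,5,5,5,5,5,5,5]}' 40; python3 look.py d2 wrist scene side; python3 tilt.py d2; python3 ecc.py d1 d2; python3 shim.py d2
```

```text
time_s: 22.1
eef_pos: [0.4816, -0.1118, 0.0348]
orientation: [0.999, 0.044, -0.001, -0.0]
force: [-0.7, -0.1, -4.2]
opening: 0.211
t 22.1 tcp [ 481.6 -111.8   34.8] q4 [ 9.99e-01  4.37e-02 -7.00e-04 -1.00e-04] F [-0.74 -0.12 -4.24] M [-0.43  -0.048  0.116] op 20.0
bar slope 0.0828 n 70 zshanktop@first [0.471  0.0132 0.0764] [ 0.4801 -0.0907  0.0677]
scene plate slope along x_block -0.0379 lateral 0.0006 z 0.0762 1565
side plate slope along x_block -0.0379 lateral -0.0013 z 0.0768 3808
px per mm along s [ 0.293 -0.154]
d1 d2 [('shim', array([-0.436, -0.296], dtype=float32), 'mm', -0.75, 0.937), ('brickcorner', array([ 0.026, -0.005], dtype=float32), 'mm', 0.08, 1.0), ('bench/ful', array([0.038, 0.029], dtype=float32), 'mm', 0.06, 0.998)]
d2 base (np.int64(131), array([238.8, 240.1, 250.6, 260.6, 264.4]), 'l', array([-24.2,   3. ,  24.2]))
  tab (np.int64(47), array([244.2, 245.9, 258.5, 264.3, 266.8]), 'l', array([ 4.6, 16.5, 20.4]))
  base right part (np.int64(37), array([238.9, 240.4, 251.5, 264.2, 266. ]), 'l', array([15.2, 20.9, 24.7]))
  brick +l side: s (np.int64(232), array([262.6, 264.3, 273.7, 293.9, 298.3]), 'l', array([53.1, 62.5, 64.7]))
```

```bash
python3 -m pendant '{"translation":[[0,0,0],[0,0,-0.3],[0,0.5,-0.7],[0,1,-1.2],[0,1.5,-1.7],[0,2,-2.2],[0,2.5,-2.7],[0,3,-3.2],[0,3.5,-3.6],[0,4,-4]],"yaw":[0,0,0,0,0,0,0,0,0,0],"gripper":[5,5,5,5,5,5,5,5,5,5]}' 8; python3 look.py d3 wrist scene side; python3 tilt.py d3; python3 shim.py d3; python3 crop.py d3
```

```text
time_s: 23.25
eef_pos: [0.4827, -0.1159, 0.0393]
orientation: [0.999, 0.043, 0.0, -0.0]
force: [0.1, 0.3, -1.6]
opening: 0.209
t 23.25 tcp [ 482.7 -115.9   39.3] q4 [ 9.991e-01  4.340e-02  2.000e-04 -0.000e+00] F [ 0.08  0.34 -1.63] M [-0.012 -0.185 -0.03 ] op 19.9
bar slope 0.0086 n 70 zshanktop@first [0.4718 0.0129 0.0712] [ 0.4812 -0.0955  0.0702]
scene plate slope along x_block -0.0374 lateral 0.0004 z 0.0762 1571
side plate slope along x_block -0.0382 lateral -0.0006 z 0.0769 3822
d3 base (np.int64(77), array([237.5, 238.4, 244.6, 261.2, 266.6]), 'l', array([-21.2,  14. ,  24.8]))
  tab (np.int64(62), array([235.7, 242. , 259.1, 264.5, 266.6]), 'l', array([ 5. , 15.4, 20. ]))
  base right part (np.int64(36), array([238.5, 242.9, 253.4, 264. , 267.2]), 'l', array([15.3, 21.3, 25.1]))
  brick +l side: s (np.int64(229), array([262.8, 264.4, 275.1, 295.4, 298.4]), 'l', array([53. , 62.6, 64.9]))
```

View pics/c_d3.png

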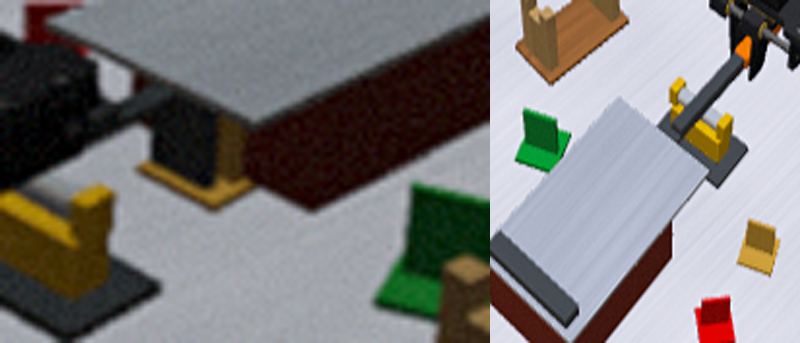

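```bash
python3 -m pendant '{"translation":[[0,0,0],[0,0,0],[0,1,-1.5],[0,5,-2.5],[0,13,-2.5],[0,23,-2.5],[0,34,-2.5],[0,45,-2.5],[0,55,-2.5],[0,61,-2.5]],"yaw":[0,0,0,0,0,0,0,0,0,0],"gripper":[5,5,5,5,5,5,5,5,5,5]}' 60; python3 look.py e1 wrist scene side; python3 tilt.py e1; python3 shim.py e1; python3 crop.py e1
```

```text
time_s: 24.4
eef_pos: [0.488, -0.1779, 0.0417]
orientation: [0.999, 0.043, 0.0, 0.0]
force: [0.3, 0.2, -4.3]
opening: 0.205
t 24.4 tcp [ 488.  -177.9   41.7] q4 [9.991e-01 4.300e-02 1.000e-04 1.000e-04] F [ 0.33  0.16 -4.31] M [-0.16  -0.129 -0.023] op 19.5
bar slope 0.006 n 70 zshanktop@first [ 0.4771 -0.0492  0.0734] [ 0.4863 -0.1576  0.0727]
scene plate slope along x_block -0.0384 lateral 0.0013 z 0.0762 1559
side plate slope along x_block -0.0393 lateral 0.0006 z 0.0769 3805
e1 base (np.int64(140), array([239. , 240.3, 251.5, 260. , 264.5]), 'l', array([-23.4,   2. ,  24.9]))
  tab (np.int64(73), array([256.3, 257.3, 259.3, 263.5, 265.9]), 'l', array([ 0.9, 12.8, 20.1]))
  base right part (np.int64(34), array([239.2, 240.9, 254.8, 264.3, 266.4]), 'l', array([15.6, 21. , 25.6]))
  brick +l side: s (np.int64(229), array([262.1, 264.1, 275.8, 294.3, 298.6]), 'l', array([53.5, 62.4, 64.9]))
```

View pics/c_e1.png

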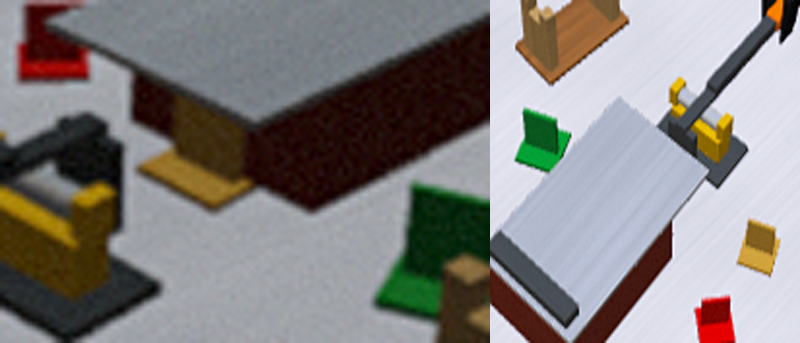

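```bash
python3 -m pendant '{"translation":[[0,0,-15],[0,0,-45],[0,0,-75],[8,-2,-95],[35,-9,-100],[75,-20,-100],[115,-30,-100],[155,-40,-100],[187,-49,-100],[202,-53,-100]],"yaw":[0,0,0,0.01,0.03,0.05,0.07,0.09,0.11,0.118],"gripper":[5,5,5,5,5,5,5,5,5,5]}' 60; python3 -m pendant '{"translation":[[0,0,0],[0,0,0],[0,0,0],[0,0,0],[0,0,0],[0,0,0],[0,0,0],[0,0,0],[0,0,0],[0,0,0]],"yaw":[0,0,0,0,0,0,0,0,0,0],"gripper":[5,5,5,5,5,5,5,5,5,5]}'; python3 look.py r1 wrist scene side; python3 tilt.py r1; python3 - <<'E'
from h import *
for t in ("lift","r1"):
    d=dict(np.load(f"/tmp/wrist_{t}.npz"));P=fcloud(d);hsv=cv2.cvtColor(d["pixels"],cv2.COLOR_RGB2HSV).astype(int);ok=d["range_z"]>0
    c=[316];col=hsv[:,312:320,:].mean(1);rows=np.where((col[:,1]>180)&(col[:,0]<14))[0];v=rows[0];print(t,"handle front row",v,P[v+1,316])
    for y in (-.06,-.03,0,.02):
        m=ok&(abs(P[...,1]-y)<.003)&(P[...,2]>.13)&(abs(P[...,0]-.687)<.02);k=P[m];
        if len(k):print("  ",y,((k[:,0].min()+k[:,0].max())/2).round(4),np.median(k[:,2]).round(4))
    # rack: wood points cheeks
    w=ok&(hsv[...,1]>60)&(hsv[...,0]>8)&(hsv[...,0]<25)&(P[...,2]>.074)&(P[...,2]<.084)&(P[...,1]>-.1)&(P[...,1]<.06)&(abs(P[...,0]-.688)<.05);k=P[w]
    print("  cheeks",len(k),k.min(0).round(4),k.max(0).round(4))
    for s in (-1,1):
        kk=k[(k[:,1]>-.02) if s>0 else (k[:,1]<-.02)]
        if len(kk):
            L=kk[kk[:,0]<.687];R=kk[kk[:,0]>.687];print("   post",s,L[:,0].min().round(4),L[:,0].max().round(4),R[:,0].min().round(4),R[:,0].max().round(4),"y",kk[:,1].min().round(4),kk[:,1].max().round(4))
E
```

```text
time_s: 25.55
eef_pos: [0.6868, -0.1043, 0.1428]
orientation: [1.0, -0.015, 0.001, -0.0]
force: [0.3, 0.0, -4.0]
opening: 0.207
time_s: 26.55
eef_pos: [0.6845, -0.1062, 0.1416]
orientation: [1.0, -0.015, -0.0, -0.0]
force: [-0.6, 0.1, -2.6]
opening: 0.204
t 26.55 tcp [ 684.5 -106.2  141.6] q4 [ 0.9999 -0.0155 -0.     -0.    ] F [-0.59  0.12 -2.61] M [-0.246 -0.076  0.036] op 19.4
bar slope 0.0046 n 70 zshanktop@first [0.6887 0.0229 0.1734] [ 0.6853 -0.0858  0.1728]
scene plate slope along x_block 0.0018 lateral 0.0223 z 0.0798 18
side plate slope along x_block -0.0375 lateral -0.0007 z 0.0769 3802
lift handle front row 287 [ 0.68593329 -0.09138162  0.17319349]
   -0.06 0.6865 0.1737
   -0.03 0.6877 0.1735
   0 0.6888 0.1734
   0.02 0.6895 0.1733
  cheeks 1797 [ 0.6618 -0.078   0.074 ] [0.7145 0.0368 0.0817]
   post -1 0.6618 0.6752 0.6986 0.7121 y -0.078 -0.0632
   post 1 0.6645 0.6786 0.7017 0.7145 y 0.0209 0.0368
r1 handle front row 289 [ 0.68537735 -0.08993687  0.17236882]
   -0.06 0.6857 0.1729
   -0.03 0.6868 0.173
   0 0.6878 0.1732
   0.02 0.6884 0.1733
  cheeks 1766 [ 0.6623 -0.0779  0.0741] [0.7146 0.0365 0.0816]
   post -1 0.6623 0.6735 0.6976 0.7116 y -0.0779 -0.0628
   post 1 0.6644 0.6768 0.7006 0.7146 y 0.0212 0.0365
```

View pics/wrist_r1.png

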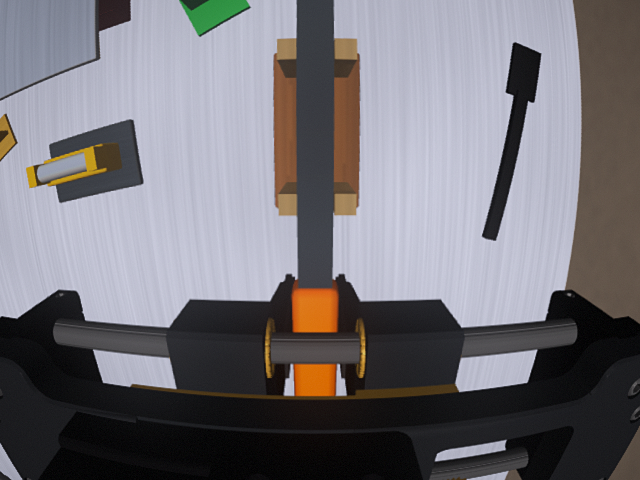

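```bash
python3 -m pendant '{"translation":[[1,1,10],[1,1,30],[1,1,50],[1,1,66],[1,1,77],[1,1,84],[1,1,89],[1,1,93],[1,1,96],[1,1,96]],"yaw":[0,0,0,0,0,0,0,0,0,0],"gripper":[5,5,5,5,5,5,5,5,5,5]}' 60; python3 look.py r2 wrist scene; python3 tilt.py r2; python3 - <<'E'
import cv2
a=cv2.imread("pics/scene_r2.png")[230:340,280:440];cv2.imwrite("pics/z_r2.png",cv2.resize(a,None,fx=4,fy=4,interpolation=2))
E
```

```text
time_s: 27.7
eef_pos: [0.6859, -0.1074, 0.0462]
orientation: [1.0, -0.016, 0.001, 0.0]
force: [0.1, -1.6, -2.7]
opening: 0.208
t 27.7 tcp [ 685.9 -107.4   46.2] q4 [ 9.999e-01 -1.550e-02  5.000e-04  1.000e-04] F [ 0.06 -1.57 -2.69] M [-0.222 -0.12   0.003] op 19.8
bar slope 0.0055 n 70 zshanktop@first [0.6901 0.0218 0.0777] [ 0.6867 -0.087   0.0772]
scene plate slope along x_block -0.0388 lateral 0.0019 z 0.0763 250
```

View pics/z_r2.png

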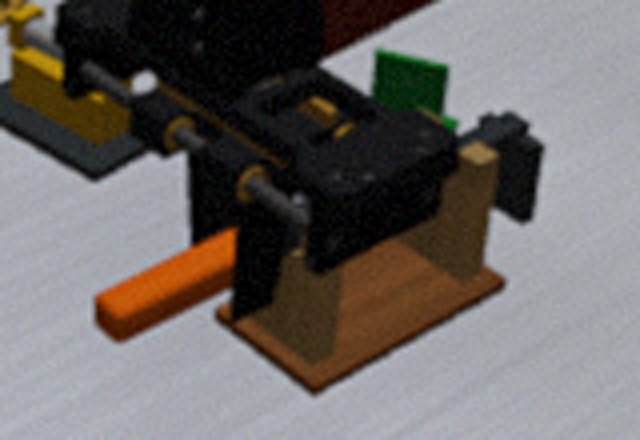

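View pics/wrist_r2.png

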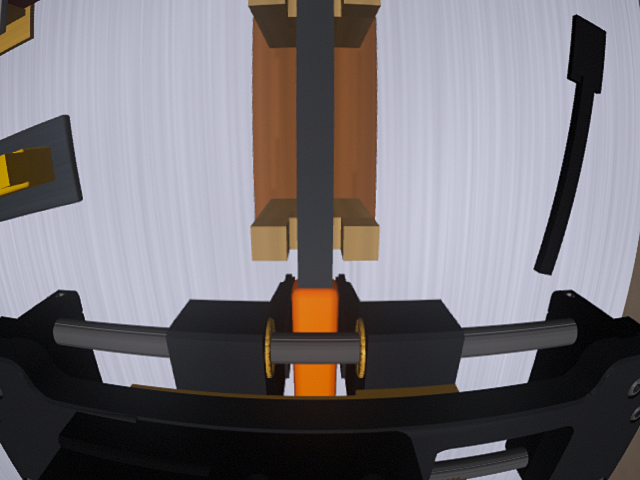

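```bash
python3 -m pendant '{"translation":[[0,0,0.5],[0,0,1],[0,0,1],[0,0,1],[0,0,1],[0,0,1],[0,0,1],[0,0,1],[0,0,1],[0,0,1]],"yaw":[0,0,0,0,0,0,0,0,0,0],"gripper":[5,5,5,20,22,26,32,42,52,60]}' 10; python3 look.py r3 wrist;python3 tilt.py r3
```

```text
time_s: 28.8
eef_pos: [0.6854, -0.1073, 0.0445]
orientation: [1.0, -0.016, -0.0, -0.0]
force: [-0.3, -0.1, -1.3]
opening: 0.531
t 28.8 tcp [ 685.4 -107.3   44.5] q4 [ 0.9999 -0.0155 -0.     -0.    ] F [-0.35 -0.09 -1.27] M [-0.046 -0.125 -0.023] op 50.5
bar slope -0.0013 n 70 zshanktop@first [0.6896 0.0217 0.0769] [ 0.6863 -0.0862  0.0771]
```

Released; the bar is level in the notches. Lifting clear straight up.

```bash
python3 -m pendant '{"translation":[[0,0,0],[0,0,0],[0,0,-15],[0,0,-45],[0,0,-80],[0,10,-115],[0,40,-145],[0,75,-160],[0,110,-160],[0,110,-160]],"yaw":[0,0,0,0,0,0,0,0,0,0],"gripper":[60,60,60,60,60,60,60,60,60,60]}'; python3 -m pendant '{"translation":[[0,30,0],[0,60,0],[0,60,0],[0,60,0],[0,60,0],[0,60,0],[0,60,0],[0,60,0],[0,60,0],[0,60,0]],"yaw":[0,0,0,0,0,0,0,0,0,0],"gripper":[60,60,60,60,60,60,60,60,60,60]}'; python3 look.py f wrist scene side; python3 tilt.py f; python3 shim.py 0 f; python3 crop.py f; python3 - <<'E'
from h import *
d=dict(np.load("/tmp/wrist_f.npz"));P=fcloud(d);hsv=cv2.cvtColor(d["pixels"],cv2.COLOR_RGB2HSV).astype(int);ok=d["range_z"]>0
m=ok&(hsv[...,1]>190)&(hsv[...,0]<14)&(P[...,2]>.065)&(P[...,2]<.09)&(abs(P[...,0]-.686)<.03)&(P[...,1]<-.05);q=P[m];
if len(q): print("handle",len(q),q.min(0),q.max(0),np.median(q,0))
# plate in pixels unchanged? block rear shift between start and end (side)
for t in ("0","f"):
    s=dict(np.load(f"/tmp/side_{t}.npz"));S=cloud(s);h=cv2.cvtColor(s["pixels"],cv2.COLOR_RGB2HSV).astype(int)
    b=(s["range_z"]>0)&(h[...,1]>110)&((h[...,0]<9)|(h[...,0]>170))&(S[...,1]>.18)&(S[...,1]<.3)&(S[...,0]>.36)&(S[...,0]<.56)&(S[...,2]<.06)
    k=S[b];print(t,"brick rear y",np.percentile(k[:,1],[50,90,98]).round(4))
E
python3 - <<'E'
import cv2
cv2.imwrite("pics/f_scene.png",cv2.resize(cv2.imread("pics/scene_f.png")[170:400,160:500],(800,541),interpolation=2))
E
```

```text
time_s: 29.85
eef_pos: [0.6821, -0.2215, 0.2074]
orientation: [1.0, -0.018, 0.002, 0.001]
force: [-0.9, 0.5, -0.2]
opening: 0.628
time_s: 30.85
eef_pos: [0.6802, -0.277, 0.2047]
orientation: [1.0, -0.015, -0.0, -0.0]
force: [0.5, -0.2, 0.3]
opening: 0.634
t 30.85 tcp [ 680.2 -277.   204.7] q4 [ 0.9999 -0.0154 -0.     -0.    ] F [ 0.46 -0.2   0.3 ] M [-0.009 -0.013 -0.025] op 60.3
 ** On entry to DLASCL parameter number  4 had an illegal value
0 base (np.int64(199), array([210. , 213.1, 228.3, 256.5, 263.5]), 'l', array([-23. ,   8.1,  25.5]))
  tab (np.int64(103), array([227.5, 228.3, 230. , 232.3, 234.4]), 'l', array([ 0.8, 11.4, 20.1]))
  base right part (np.int64(69), array([211. , 214.9, 234.1, 255.2, 261.9]), 'l', array([15.3, 20.6, 25.7]))
  brick +l side: s (np.int64(247), array([262.2, 263.6, 276.3, 295.2, 299. ]), 'l', array([53.3, 62.5, 65.1]))
f base (np.int64(137), array([238.3, 240.3, 252.4, 260.7, 266. ]), 'l', array([-24.5,   2.9,  24.3]))
  tab (np.int64(72), array([256.2, 256.9, 259.3, 262.5, 265.5]), 'l', array([ 0.9, 12.7, 20.2]))
  base right part (np.int64(39), array([238.2, 240.8, 253.3, 265.3, 266.9]), 'l', array([15.1, 20.6, 24.6]))
  brick +l side: s (np.int64(230), array([262.9, 264.3, 275.2, 293.5, 298.1]), 'l', array([52.9, 62.6, 64.9]))
handle 613 [ 0.67556936 -0.17898291  0.07438543] [ 0.69562398 -0.09097272  0.08053232] [ 0.69151129 -0.13288013  0.07798599]
0 brick rear y [0.2437 0.2501 0.2517]
f brick rear y [0.2447 0.2511 0.253 ]
  lhs /= scale
Traceback (most recent call last):
  File "tilt.py", line 15, in <module>
    A=np.polyfit(s[ok],q[ok,2],1);ok=abs(np.polyval(A,s)-q[:,2])<.0015
numpy.linalg.LinAlgError: SVD did not converge in Linear Least Squares
```

View pics/f_scene.png

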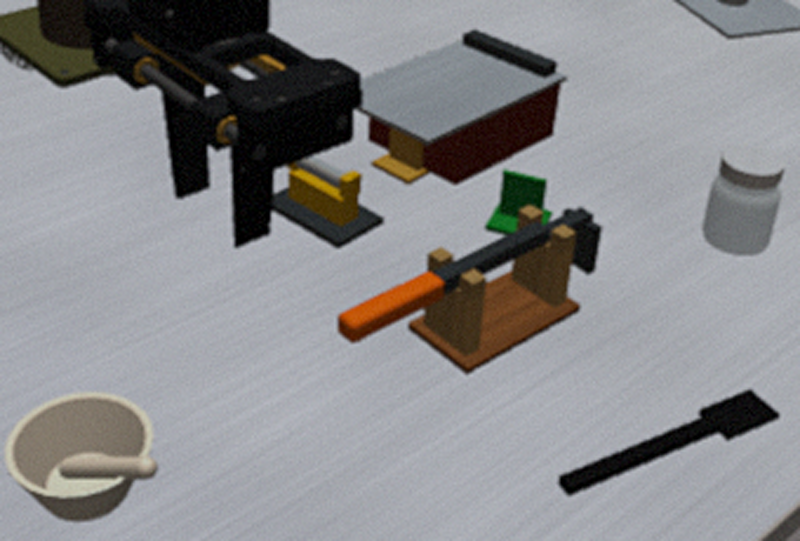

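View pics/c_f.png

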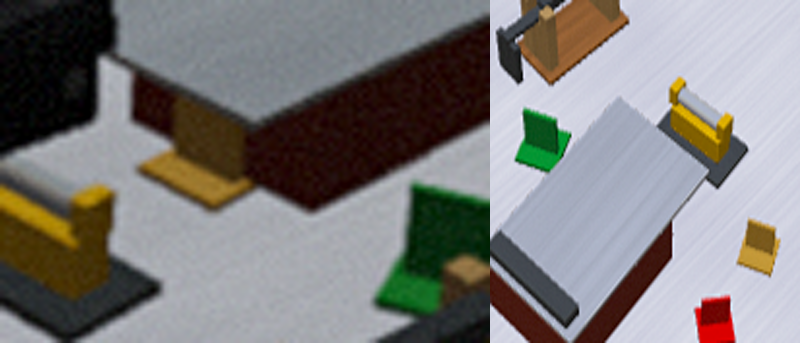

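```bash
sed -i 's/^if os.path.exists(f"\/tmp\/wrist/if tag!="f" and os.path.exists(f"\/tmp\/wrist/' tilt.py; python3 tilt.py f; python3 -c "
from station import r
print(r.sign_off())"
```

```text
scene plate slope along x_block -0.0371 lateral 0.0006 z 0.0762 1543
side plate slope along x_block -0.0378 lateral 0.0005 z 0.0769 3807
the job is handed in; nothing more can be done
None
```

The job is done and handed in at about 31 s; the hand-in reports no verdict. I took the bar from its rest and levered the block up to about 0.05–0.06 rad. I then pushed the shim in about 29 mm, until it stopped and the force on the tool rose about 3 N. After that I eased the bar back, let the block down onto the shim, drew the bar out and laid it back in its rest.

**Last checks:**
- **Block:** it is tilted about 0.037 rad (2.1°), carried by the shim. Its rear edge moved about 1 mm.
- **Shim:** the tab is against the brick and roughly 3 mm off mid-width. The small tab–brick gap could not be seen directly; I judged contact from the force rise and from the shim no longer moving between pictures.
- **Bar:** it lies level in both notches, with its origin about 98 mm behind the rest's centre (80 to 120 mm allowed).
- **Robot and other things:** the gripper is clear of everything. In the last picture the jar and mortar look where they were, but I did not measure them or check the cup.

One disagreement: the fixed cameras differed by up to about 3 mm in places, so I took the final alignment from the wrist camera. One check script failed on the last wrist picture, which no longer showed the bar's shank. I reran it without that picture and the block tilt came out as above.

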